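# Stand up the splash shield and lock it in front of the hotplate

### The job

Clear the cork ring out of the way, leaving it flat on the bench, then push the flat-lying splash shield up to the steel back-stop and tip it upright so that it stands on its foot edge squarely against the back-stop, rim on top and near the middle where the catch can cover it; do not lift the shield's foot off the bench. With the shield standing, unfold the crank handle fully until it is upright and crank the catch all the way round over the shield's rim to lock it, then let go. Leave the other glassware and gear where it is.

Things in the scene. Friction and masses are not known exactly. Their poses are not given: they have to be found in the camera images.
- rack: Fixed steel back-stop, 220 mm long, 60 high, 10 thick, plain front face, with a post (9 mm radius, axis at x = 70 mm, y = 0) behind it carrying the crank. Origin on the bench under the middle of the front face, against which the shield is pushed; +x through the back-stop to its back (pushing direction, to post and hotplate), y along the back-stop, z up. In front (-x) is bare bench.
- shield: Loose aluminium shield, 0.3-0.55 kg: 130 x 130 x 8 mm plate, 8 mm rim bent up along its whole -x edge, 40 mm high over all. Origin: centre of underside; x from rim edge to foot edge, y along rim, z on the rim's side. Two rubber buffers under it (x -30, y +-28 mm, 20 mm wide, 22 long) prop the rim edge 30 mm off the bench; the foot edge lies on it. Standing: +x down, +z into the back-stop.
- shield_foot (a point): Middle of the shield's foot edge, half-way through the plate's thickness (65, 0, 4 mm in the shield's frame; same axes). At the start it faces the back-stop, 130-165 mm from it, up to 45 mm off its middle, turned up to 0.3 rad; the shield slopes 0.23 rad, rim edge high.
- shield_rim (a point): Middle of the shield's rim edge, at half the plate's thickness (-65, 0, 4 mm in the shield's frame; same axes). About 130 mm above the bench when the shield stands; the rim then reaches over the back-stop.
- ring_mid (a point): Centre of the loose cork ring (flask stand): outer diameter 84 mm, hole 52 mm right through, 30 mm high, about 60 g, lying flat on the bench between shield and back-stop; this point is 15 mm up. z is the ring's axis.
- crank (a joint): Turn of crank and catch about the upright spindle, rad, 0 to 1.571 (stops), clockwise from above, stays where left (0.05 N m friction). One bar: crank arm (12 mm wide, 94 long, top 152 mm up) and opposite it the catch (30 wide, 70 long, underside 138 mm up). At 0 the arm points along the rack's +y, catch -y (open; starts 0-0.35); at 1.571 arm +x, catch -x over the shield's rim (locked).
- spindle (a point): Point on the spindle's axis at the foot of the crank, 134 mm above the bench; turns with the crank: its y axis points along the crank arm, z up.
- handle (a joint): Fold of the crank handle, rad: 0 folded flat along the arm, with its free end over the spindle; 1.571 unfolded upright at the arm's end (stop). Stays where left (0.04 N m of friction). Starts at 0 to 0.25.
- handle_hinge (a point): Handle's hinge at the arm's end: 84 mm from the spindle's axis, 165 mm above the bench; the hinge axis is level and square to the arm.
- handle_grip (a point): Point on the axis of the round black handle grip (16 mm diameter, from 18 to 76 mm from the hinge), 60 mm from the hinge. Folded, the grip has 5 mm of air between it and the arm.
- beaker: Bystander: glass beaker, 68 mm diameter, 92 mm high; origin under its centre. Leave alone.
- flask: Bystander: white bottle, 66 mm diameter, 130 mm high; origin under its centre. Leave alone.
- tub: Bystander: white tub, 110 mm diameter, 120 mm high; origin under its centre. Leave alone.
- carton: Bystander: small carton 60 x 45 x 30 mm (x, y, z); origin under its centre. Leave alone.
- spatula: Bystander: spatula lying flat, 190 mm long along its x. Leave alone.
- bosshead: Bystander: clamp boss with a rod, lying, about 130 mm long along its x (-37 to +90 mm), 24 mm high. Leave alone.
- dish: Bystander: glass dish, 110 mm diameter, 55 mm high, standing on the hotplate (92 mm high, 190 mm square) behind the rack; origin under its centre. Leave alone.

How it is judged:
By the outcome, as a careful person would: the job done as asked, in the order asked, and still so for the second after the job is handed in, with the robot touching nothing.
It also fails if it takes over 72 s, if anything falls off the work surface, if the arm or the gripper's body presses on something with over 40 N, if the wrist force passes 120 N, or if a joint passes its speed limit or range.

### The arm

A 6-joint arm with a two-finger parallel gripper is mounted at the origin on the work surface. World frame = base frame: x ahead of the robot, y to its left, z up, the work surface at z = 0. Lengths are in m, angles in rad, forces in N, time in s.
With the tool pointing down it reaches from about 0.35 to 0.775 m from the base axis. Payload 7.3 kg.
Tool frame: the origin (TCP) lies at the very end of the fingers, on their centre line; the grasp point (between the pads) lies 19 mm behind it (hold_point_z is the distance from the TCP to the grasp point, in m); z points along the fingers, y is the line along which they close (so a half turn about z gives the same grasp; the last joint's range is limited). The gripper opens to 92 mm and grips with 3 to 60 N. Pads are 19 mm wide; open, the fingers measure 130 mm over their backs; the gripper's body (75 mm by 190 mm) begins 47 mm behind the grasp point.
Start: joints at [1.062, 0.342, 1.524, -0, 1.275, -0.146], TCP at [0.186, 0.491, 0.198] pointing down, gripper open.
Joint ranges: [-2.53, 2.53], [-0.77, 2.02], [0.04, 2.7], [-1, 4.14], [0.28, 2.66], [-3.11, 3.11]. Speed limits (rad/s): [2.57, 2.57, 3.14, 3.14, 3.14, 3.14].

### API

Orientations are given as a rotation vector (axis times angle).
In Python, from rig import observe, get_image, get_calibration, finish_job, hold_point_z gives the robot as it stands. The module is installed in compiled form; this text tells all that it offers.
- The arm moves only by the shell command python3 -m inch 'ROWS' [FORCE]. ROWS is JSON, a list of rows, each an object of numbers: "hand": the finger opening in mm, from 0 to 91.8; "x", "y", "z": the shift along the tool's x, y, z in mm; "rx", "ry", "rz": the turn, a rotation vector about the tool's x, y, z in rad. In form: [{"hand": .., "x": .., "y": .., "z": .., "rx": .., "ry": .., "rz": ..}, ...]. A call has 1 to 5 rows; each row shifts and turns the commanded pose from where the row before left it, along the tool's axes as they then stand; what a row does not reach is not made up. A row lasts 1/8 s, in which the tool goes at most 62.5 mm and 10.7 degrees, less where a joint would pass 70% of its speed; a pose out of reach is approached as far as the arm can. A call with a gripper value outside its range is refused whole. The fingers move at their own pace and stop on an object; FORCE is the grip in N (left out, the last holds). Time passes only in rows, so rows that do not move let the fingers close. It gives the time, the measured TCP pose, the force, the opening and the grip force at its end, in the units of the state.
- observe(): the state, without advancing time (a new reading comes with each control period).
- get_image(name): name is "scene" or "top" or "wrist"; returns (picture, depth): 400x640x3 uint8, red, green, blue; 400x640 float32, m along the optical axis (not along the pixel's ray), 0 where there is no reading.
- get_calibration(name): a dict with "fx", "fy", "cx", "cy" (pixels), "R" (3x3) and "t" (3): a world point X has camera coordinates R X + t. Camera axes: x right, y down, z forward; pixel columns grow to the right and rows downward; lengths in m; the calibration is good to about 2 mm. A picture is of the moment at which its call begins: read the wrist's pose just before it. get_calibration takes no time and is no camera call; for the wrist camera it gives the pose at the moment of the call.
- finish_job(): hands the job in; it is judged then, once.
The state is a dict: "clock": time; "q": joint angles; "joint_vel": joint speeds; "joint_torque": joint torques, N m; "position": TCP position; "ee_rot": TCP orientation; "contact_force": force on the tool from outside, world axes, zero at the start; "ft_torque": the same for the moment, N m; "opening": finger opening in m; "gripper_force": force on a finger pad.
Only numpy, scipy, OpenCV 4.12 (cv2) and the standard library are available. Lean on these libraries where they do the work, as an engineer would, in place of code of your own. Each camera call takes 0.05 s, during which the arm holds its last target. There are 200 camera calls.

## Working session

There is one attempt and no reset: what is moved stays moved. The work goes in short steps, Python scripts to look and compute and a shell command to move; the robot and the scene stay as the last step left them, time stands still between calls to the robot, and variables do not carry over. Pictures are saved under pics/ and viewed, at most 10 in all, crops included, and the job is handed in when it is done.

```bash
mkdir -p pics; ls
cat > h.py <<'E'
import numpy as np, cv2
from rig import *
from scipy.spatial.transform import Rotation as Ro
def snap(n,f=None):
    c=get_calibration(n); p,d=get_image(n)
    if f: cv2.imwrite('pics/'+f,p[:,:,::-1])
    v,u=np.mgrid[0:400,0:640]
    X=np.stack([(u-c['cx'])/c['fx']*d,(v-c['cy'])/c['fy']*d,d],-1)
    R=np.array(c['R']);W=(X-np.array(c['t']))@R
    W[d==0]=np.nan
    return p,d,W,c
def tool():
    s=observe(); return np.array(s['position']),Ro.from_rotvec(s['ee_rot']).as_matrix(),s
E
python3 - <<'E'
from h import *
a=snap('top','top0.png');b=snap('scene','scene0.png')
np.savez('s0.npz',tp=a[0],tW=a[2],sp=b[0],sW=b[2])
for n in('top','scene'):
    c=get_calibration(n);print(n,-np.array(c['R']).T@c['t'],np.round(c['R'],2),c['fx'])
p,R,s=tool();print(p,R.round(3),hold_point_z,s['clock'])
E
```

```text
pics
top [ 0.43083361 -0.0359794   1.09853153] [[-0.   -1.   -0.01]
 [-0.99  0.01 -0.16]
 [ 0.16  0.01 -0.99]] 373.65199014335076
scene [ 1.10349534 -0.16860143  0.9697148 ] [[ 0.26  0.97 -0.  ]
 [ 0.81 -0.22 -0.55]
 [-0.53  0.14 -0.83]] 403.5922697323634
[0.18610049 0.49050191 0.19751832] [[-0.935  0.355 -0.001]
 [ 0.355  0.935 -0.001]
 [ 0.    -0.001 -1.   ]] 0.0188 0.1
```

View pics/top0.png

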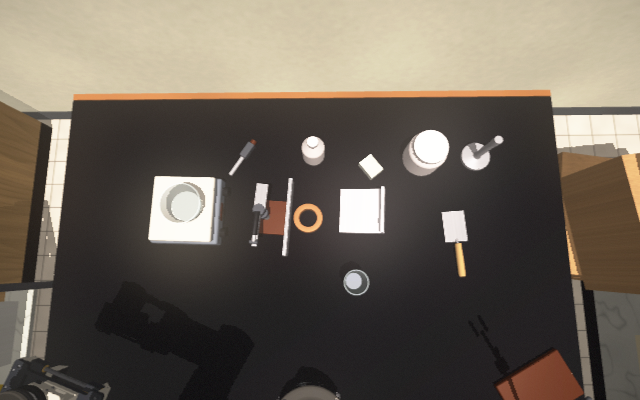

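View pics/scene0.png

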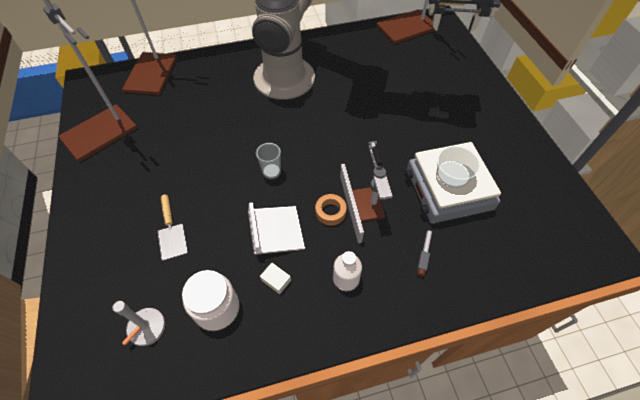

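The top view shows the back-stop at about (288,217), and its +x is world +y. The ring is at (308,218). The shield is at (362,211) with its rim at (382,211). The crank spindle is at about (262,212), with its arm pointing down to (254,243). The bottle is at (313,150), the beaker at (356,282) and the carton at (371,167).

Run:
```python
from h import *
D=np.load('s0.npz');W=D['tW'];P=D['tp'].astype(int)
v,u=np.mgrid[0:400,0:640]
def box(u0,u1,v0,v1,z0,z1): return (u>=u0)&(u<=u1)&(v>=v0)&(v<=v1)&(W[...,2]>z0)&(W[...,2]<z1)
def rect(m,n):
    q=W[m]; r=cv2.minAreaRect((q[:,:2]*1000).astype(np.float32)); print(n,m.sum(),'c',np.round(r[0],1),'sz',np.round(r[1],1),'ang',round(r[2],2),'z',np.percentile(q[:,2],[2,50,98]).round(4)); return q
rect(box(278,298,175,260,.045,.075),'rack top')
q=rect(box(290,328,198,236,.022,.04),'ring')
q=rect(box(334,378,180,240,.005,.06),'plate')
# plane fit
A=np.c_[q[:,:2],np.ones(len(q))];co=np.linalg.lstsq(A,q[:,2],rcond=None)[0];print('plane',co)
rect(box(376,390,180,240,.05,.1),'rim')
rect(box(236,275,175,260,.125,.2),'crank')
for n,b in dict(beaker=(335,375,265,300),bottle=(298,328,132,168),carton=(355,385,152,182)).items(): rect(box(*b,.02,.2),n)
# print crank heights map
for r in range(180,250,3): print(r,' '.join('%4d'%(1000*W[r,c,2]) for c in range(244,276,2)))
```

```text
rack top 314 c [568.3  64.8] sz [ 10.5 218.3] ang 85.61 z [0.0473 0.0595 0.0636]
ring 414 c [568.8  12.4] sz [82.4 89.4] ang 2.27 z [0.0247 0.0295 0.0339]
plate 1723 c [ 597.  -141.3] sz [111.3 173.8] ang 87.8 z [0.0069 0.0208 0.0344]
plane [-0.01235801 -0.22916254 -0.00468031]
rim 159 c [ 586.4 -201.8] sz [ 10.9 129. ] ang 88.43 z [0.0539 0.0664 0.0711]
crank 609 c [562.2 130.5] sz [ 30.5 164.2] ang 84.0 z [0.1433 0.1518 0.1809]
beaker 277 c [ 388.2 -122.4] sz [65.3 65.4] ang 64.7 z [0.0238 0.0824 0.0947]
bottle 516 c [759.7  -8.1] sz [61.  64.3] ang 8.3 z [0.026  0.091  0.1321]
carton 316 c [ 721.6 -177.8] sz [61.5 45.8] ang 36.71 z [0.0236 0.0291 0.0329]
180    0    0    1   -1   -2   -6    0    0    2    0    0    0    0   -2   -1   -2
183   -1    1    1    0    0   -2  149  147  149   -1    0    0    0    0   -1   -2
186    2    2    0    0    0    1  143  148  147  147  146  145   -1   -3    2    3
189    2   -1    0    2    1    0  148  147  148  149  150  146   -2    1   -1    1
192    0    2   -1   -2    0    1  148  147  148  148  148  149    0   -2    4   -2
195    0   -4 
[... 881 characters left out ...]
  8    9   11    9    8    8
228   -3    1    0    0  173  178  172  147   11   10   11    9   17   16   13   14
231   -2    0   -3    0  172  174  176   12   12   14    8   12    8    8   11   12
234    0    0    0    1  175  172  173    0   -2    1    0    4    2   -2    1    7
237   -2    0    2    0  171  172  151    0    3   -2   -1    1    1    0    1    0
240   -2    2   -2  166  168  167  168    0   -1    0    0    0    2   -4    2    1
243    0    0    1  167  170  168  167    1    2    0    1   -4    2    1    1    1
246    0    0    0    1   -1    0   -3   -1   -1    1    2    1    0   -1    0    0
249   -1    0   -1   -4    0    2    1    0    0    2    0    0   -2   -2   -2   -2
```

Run:
```python
import cv2
a=cv2.imread('pics/top0.png')[160:270,225:395]; cv2.imwrite('pics/c0.png',cv2.resize(a,None,fx=4.6,fy=4.6,interpolation=cv2.INTER_CUBIC))
```

```text
(no output)
```

View pics/c0.png

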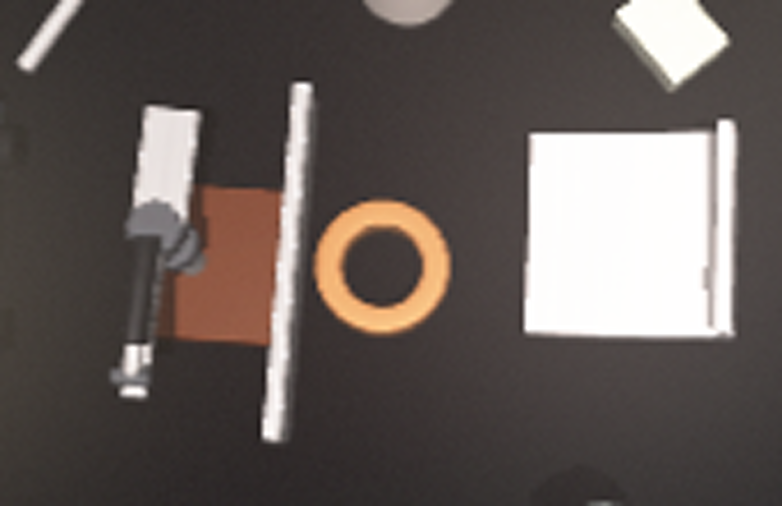

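The crop shows:
- **Back-stop:** the strip runs from (302,85) to (272,440).
- **Ring:** at (383,266).
- **Shield:** nearly parallel to the back-stop, with its rim at x≈725.
- **Crank:** the arm points at (135,380), with the grip folded over it.

The depth fits agree with the given sizes: rack 10×218 mm, ring 84 mm, rim top 67 mm up. I'll start with the ring: closed fingers go into its hole and I drag it aside.

```bash
cat >> h.py <<'E'
rx=np.array([.077,.997,0]);ry=np.array([-.997,.077,0]);O=np.array([567.9,59.8,0])   # rack frame, mm
def rk(p): p=np.asarray(p)-O; return np.array([p@rx,p@ry,p[2]])
def go(target_mm,R=None):
    p,Rc,s=tool(); d=Rc.T@(np.asarray(target_mm)-p*1000)
    print('t',s['clock'],'tcp',(p*1000).round(1),'F',np.round(s['contact_force'],1),'op',round(s['opening'],4),'q',np.round(s['q'],2))
    print('  tool shift',d.round(1),'turn',(Ro.from_matrix(Rc.T@R).as_rotvec().round(3) if R is not None else ''))
def mat(y,z):
    z=np.array(z,float);z/=np.linalg.norm(z);y=np.array(y,float);y-=z*(y@z);y/=np.linalg.norm(y);return np.c_[np.cross(y,z),y,z]
E
r='{"x":-40,"y":-23.6}'; 
python3 -m inch '[{"hand":0,"z":-50},{"x":-40,"y":-23.6},{"x":-40,"y":-23.6},{"x":-40,"y":-23.6},{"x":-40,"y":-23.6}]' 20
python3 -m inch '[{"x":-40,"y":-23.6},{"x":-40,"y":-23.6},{"x":-40,"y":-23.6},{"x":-40,"y":-23.6},{"x":-40,"y":-23.6}]'
python3 -m inch '[{"x":-40,"y":-23.6},{"x":-40,"y":-23.6},{"x":-40,"y":-23.6},{"x":-8,"y":-5},{}]'
python3 -c "
from h import *
go([568.8,12.4,100],mat([1,0,0],[0,0,-1]))"
```

```text
t 0.1 tcp [186.1 490.5 197.5] F [-0.4  0.8 -0.2] op 0.0921 q [ 1.06  0.34  1.52  0.    1.28 -0.15]
  tool shift [-527.5 -311.    97.8] turn [-1.000e-03  1.000e-03  1.208e+00]validation failed for argument at $[0]...
validation failed for argument at $[0]...
validation failed for argument at $[0]...
```

```bash
python3 -m inch '[{"hand":0,"x":0,"y":0,"z":-50,"rx":0,"ry":0,"rz":0},{"hand":0,"x":-40,"y":-23.6,"z":0,"rx":0,"ry":0,"rz":0},{"hand":0,"x":-40,"y":-23.6,"z":0,"rx":0,"ry":0,"rz":0},{"hand":0,"x":-40,"y":-23.6,"z":0,"rx":0,"ry":0,"rz":0},{"hand":0,"x":-40,"y":-23.6,"z":0,"rx":0,"ry":0,"rz":0}]' 20
python3 -c "
from h import *
go([568.8,12.4,100],mat([1,0,0],[0,0,-1]))"
```

```text
clock: 0.72
position: [0.3029, 0.3445, 0.2479]
ee_rot: [-0.566, -3.09, 0.001]
contact_force: [-0.7, 0.6, -0.5]
opening: 0.0463
gripper_force: 0.0
t 0.725 tcp [302.9 344.5 247.9] F [-0.7  0.6 -0.5] op 0.0463 q [ 0.68  0.18  1.6  -0.    1.36 -0.53]
  tool shift [-366.4 -216.2  147.9] turn [-0.     0.     1.208]
```

```bash
python3 -m inch '[{"hand":0,"x":-40,"y":-23.6,"z":0,"rx":0,"ry":0,"rz":0},{"hand":0,"x":-40,"y":-23.6,"z":0,"rx":0,"ry":0,"rz":0},{"hand":0,"x":-40,"y":-23.6,"z":0,"rx":0,"ry":0,"rz":0},{"hand":0,"x":-40,"y":-23.6,"z":0,"rx":0,"ry":0,"rz":0},{"hand":0,"x":-40,"y":-23.6,"z":0,"rx":0,"ry":0,"rz":0}]' >/dev/null
python3 -m inch '[{"hand":0,"x":-40,"y":-23.6,"z":0,"rx":0,"ry":0,"rz":0},{"hand":0,"x":-40,"y":-23.6,"z":0,"rx":0,"ry":0,"rz":0},{"hand":0,"x":-40,"y":-23.6,"z":0,"rx":0,"ry":0,"rz":0},{"hand":0,"x":-40,"y":-23.6,"z":0,"rx":0,"ry":0,"rz":0},{"hand":0,"x":0,"y":0,"z":30,"rx":0,"ry":0,"rz":0.173}]' >/dev/null
python3 -m inch '[{"hand":0,"x":0,"y":0,"z":30,"rx":0,"ry":0,"rz":0.173},{"hand":0,"x":0,"y":0,"z":30,"rx":0,"ry":0,"rz":0.173},{"hand":0,"x":0,"y":0,"z":30,"rx":0,"ry":0,"rz":0.173},{"hand":0,"x":0,"y":0,"z":20,"rx":0,"ry":0,"rz":0.173},{"hand":0,"x":0,"y":0,"z":0,"rx":0,"ry":0,"rz":0.173}]'
python3 -c "
from h import *
go([568.8,12.4,6],mat([1,0,0],[0,0,-1]))"
```

```text
clock: 2.6
position: [0.562, 0.0196, 0.1057]
ee_rot: [-2.029, -2.393, 0.004]
contact_force: [0.4, -0.8, 0.5]
opening: 0.0006
gripper_force: 0.0
t 2.6 tcp [562.   19.6 105.7] F [ 0.4 -0.8  0.5] op 0.0006 q [-0.1   0.5   1.55  0.    1.1  -0.27]
  tool shift [-8.4  6.  99.7] turn [-0.005 -0.001  0.164]
```

```bash
python3 -m inch '[{"hand":0,"x":-8.4,"y":6,"z":20,"rx":0,"ry":0,"rz":0.16},{"hand":0,"x":0,"y":0,"z":0,"rx":0,"ry":0,"rz":0},{"hand":0,"x":0,"y":0,"z":30,"rx":0,"ry":0,"rz":0},{"hand":0,"x":0,"y":0,"z":25,"rx":0,"ry":0,"rz":0},{"hand":0,"x":0,"y":0,"z":24,"rx":0,"ry":0,"rz":0}]' 
python3 -m inch '[{"hand":0,"x":0,"y":-15,"z":0,"rx":0,"ry":0,"rz":0},{"hand":0,"x":0,"y":-20,"z":0,"rx":0,"ry":0,"rz":0},{"hand":0,"x":0,"y":-20,"z":0,"rx":0,"ry":0,"rz":0},{"hand":0,"x":0,"y":-20,"z":0,"rx":0,"ry":0,"rz":0},{"hand":0,"x":0,"y":-20,"z":0,"rx":0,"ry":0,"rz":0}]' 
python3 -m inch '[{"hand":0,"x":0,"y":-20,"z":0,"rx":0,"ry":0,"rz":0},{"hand":0,"x":0,"y":-20,"z":0,"rx":0,"ry":0,"rz":0},{"hand":0,"x":0,"y":-20,"z":0,"rx":0,"ry":0,"rz":0},{"hand":0,"x":0,"y":-12,"z":0,"rx":0,"ry":0,"rz":0},{"hand":0,"x":0,"y":3,"z":0,"rx":0,"ry":0,"rz":0}]' 
python3 -m inch '[{"hand":0,"x":0,"y":0,"z":-30,"rx":0,"ry":0,"rz":0},{"hand":0,"x":0,"y":0,"z":-50,"rx":0,"ry":0,"rz":0},{"hand":50,"x":0,"y":0,"z":-50,"rx":0,"ry":0,"rz":0},{"hand":50,"x":0,"y":0,"z":0,"rx":0,"ry":0,"rz":0}]'
python3 - <<'E'
from h import *
p,d,W,c=snap('top');np.savez('s1.npz',tp=p,tW=W)
z=W[...,2];b=p.astype(int);m=(b[...,0]>150)&(b[...,0]-b[...,2]>70)&(z>.02)&(z<.04)&(W[...,0]>.3)&(W[...,0]<.7)&(abs(W[...,1])<.2)
print(cv2.minAreaRect((W[m][:,:2]*1000).astype(np.float32)))
ps=.23
e=np.array([.04,.999,0]);zs=np.sin(ps)*e+np.array([0,0,np.cos(ps)])
rimtop=np.array([586.4,-201.8,67.7])
T=rimtop-27*zs
print('T',T);R=mat([0.04,1,0],-zs)
go(T+70*zs,R); np.savez('g.npz',T=T,R=R,zs=zs)
E
```

```text
clock: 3.22
position: [0.5708, 0.0125, 0.0089]
ee_rot: [2.206, 2.237, 0.0]
contact_force: [0.3, 0.6, 0.4]
opening: 0.0001
gripper_force: 0.0
clock: 3.85
position: [0.4754, 0.0115, 0.0097]
ee_rot: [2.205, 2.237, 0.001]
contact_force: [-0.2, 0.5, 0.2]
opening: 0.0009
gripper_force: 0.0
clock: 4.47
position: [0.4067, 0.0107, 0.0095]
ee_rot: [2.209, 2.234, 0.0]
contact_force: [0.9, 0.2, -0.2]
opening: 0.0005
gripper_force: 0.0
clock: 4.97
position: [0.4106, 0.0102, 0.1428]
ee_rot: [2.204, 2.228, 0.009]
contact_force: [-0.0, 0.0, 0.0]
opening: 0.016
gripper_force: 0.0
((579.7880859375, 3.7483177185058594), (81.45018005371094, 57.029781341552734), 72.85458374023438)
T [ 586.15378427 -207.94923774   41.41100733]
t 5.025 tcp [408.9  10.4 140.7] F [-0.4  0.8 -0.3] op 0.0197 q [-0.16  0.19  1.91  0.    1.03 -0.17]
  tool shift [-204.3  175.5   32.2] turn [ 0.187 -0.17  -1.513]
```

Run:
```python
import cv2,numpy as np
a=np.load('s1.npz')['tp'][:,:,::-1][140:330,225:425]; cv2.imwrite('pics/t1.png',cv2.resize(a,None,fx=3,fy=3,interpolation=cv2.INTER_CUBIC))
```

```text
(no output)
```

View pics/t1.png

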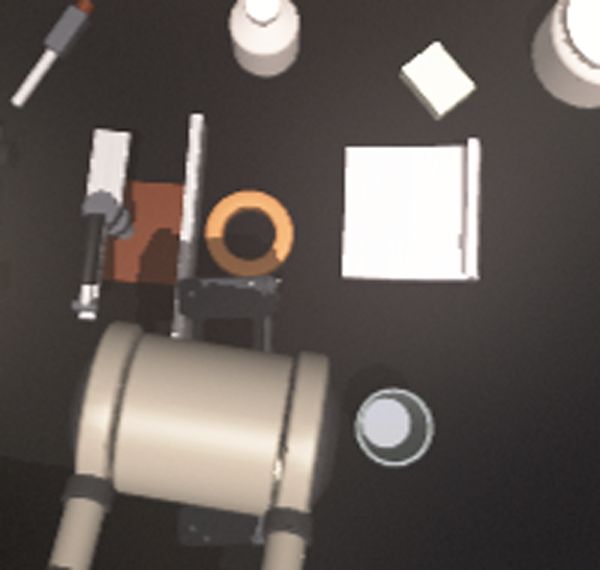

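Run:
```python
from h import *
for f,k in(('s0.npz','t'),('s1.npz','t')):
    D=np.load(f);W=D[k+'W'];b=D[k+'p'].astype(int);z=W[...,2]
    m=(b[...,0]>90)&(b[...,0]-b[...,2]>50)&(W[...,0]>.5)&(W[...,0]<.65)&(abs(W[...,1]-.01)<.06)&(z>0.015)
    q=W[m]*1000;print(f,m.sum(),np.percentile(q,[1,50,99],axis=0).round(1))
snap('wrist','w1.png');snap('scene','sc1.png');print(observe()['clock'])
a=cv2.imread('pics/sc1.png')[100:300,200:440];b=cv2.imread('pics/w1.png')
cv2.imwrite('pics/m1.png',np.hstack([cv2.resize(a,(480,400)),cv2.resize(b,(320,200))[[i//2 for i in range(400)]]]))
```

```text
s0.npz 419 [[528.3 -32.   17.4]
 [568.7   8.4  29.4]
 [607.2  48.8  35. ]]
s1.npz 402 [[528.3 -32.   17.2]
 [571.4   8.2  29.4]
 [607.3  48.8  34.4]]
5.125
```

View pics/m1.png

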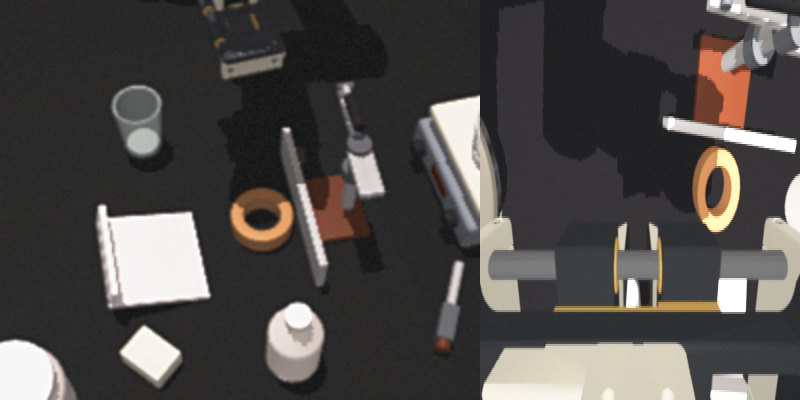

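Both views show the ring still at its start pose, (262,218) in the left crop, with the gripper at (245,60). The drag passed without any contact, so I'll check whether the real fingertips are where the reported TCP says they are.

Run:
```python
from h import *
p,R,s=tool();print(p,R.round(2),s['clock'])
for n in('scene','top','wrist'):
    c=get_calibration(n)
    for L in(0,-.066):
        X=np.array(c['R'])@(p+R[:,2]*L)+c['t'];print(n,L,X.round(3),c['fx']*X[0]/X[2]+c['cx'],c['fy']*X[1]/X[2]+c['cy'])
p2,d,W,c=snap('scene')
m=(abs(W[...,0]-p[0])<.11)&(abs(W[...,1]-p[1])<.06)&(W[...,2]>.05)&(W[...,2]<.3)
q=W[m]*1000;print(len(q),np.percentile(q,[0,1,50,99],axis=0).round())
k=q[:,2]<195; print(q[k][np.argsort(q[k][:,2])][:12].round(), k.sum())
```

```text
[0.40689357 0.01065275 0.13853937] [[-0.01  1.   -0.  ]
 [ 1.    0.01  0.  ]
 [ 0.   -0.   -1.  ]] 5.125
scene 0 [-0.008 -0.142  1.09 ] 316.2643387266642 136.0021846910656
scene -0.066 [-0.008 -0.179  1.035] 316.05518847962423 119.02963111121225
top 0 [-0.034  0.181  0.944] 304.2594371765876 275.10526463093305
top -0.066 [-0.035  0.17   0.879] 302.90141765460334 275.8036219652775
wrist 0 [-0.001  0.018  0.197] 313.7771215394331 224.15707836091636
wrist -0.066 [-0.001  0.034  0.133] 313.01341976745863 276.2960634593265
1481 [[313. -26.  50.]
 [321. -25.  59.]
 [448.   5. 272.]
 [503.  68. 297.]]
[[462.  68.  50.]
 [512.  64.  51.]
 [498.  65.  51.]
 [474.  67.  52.]
 [489.  65.  53.]
 [462.  67.  54.]
 [487.  66.  55.]
 [516.  65.  57.]
 [461.  68.  57.]
 [513.  63.  58.]
 [490.  68.  58.]
 [472.  67.  58.]] 48
```

```bash
python3 -m inch '[{"hand":38,"x":0,"y":42,"z":0,"rx":0,"ry":0,"rz":0},{"hand":38,"x":0,"y":42,"z":0,"rx":0,"ry":0,"rz":0},{"hand":38,"x":-1,"y":43,"z":40,"rx":0,"ry":0,"rz":0},{"hand":38,"x":0,"y":0,"z":42,"rx":0,"ry":0,"rz":0},{"hand":38,"x":0,"y":0,"z":0,"rx":0,"ry":0,"rz":0}]' 10
python3 -c "
from h import *
go([534.5,9.5,5])"
python3 -m inch '[{"hand":38,"x":0,"y":0,"z":30,"rx":0,"ry":0,"rz":0},{"hand":38,"x":0,"y":0,"z":21,"rx":0,"ry":0,"rz":0},{"hand":0,"x":0,"y":0,"z":0,"rx":0,"ry":0,"rz":0},{"hand":0,"x":0,"y":0,"z":0,"rx":0,"ry":0,"rz":0},{"hand":0,"x":0,"y":0,"z":0,"rx":0,"ry":0,"rz":0}]' 10
python3 -c "
from h import *
go([534.5,9.5,5])
W=snap('top')[2]
W=snap('wrist','w2.png')"
```

```text
clock: 5.8
position: [0.5306, 0.0113, 0.0528]
ee_rot: [-2.204, -2.227, 0.01]
contact_force: [0.2, -0.1, 0.2]
opening: 0.0377
gripper_force: 0.0
t 5.8 tcp [530.6  11.3  52.8] F [ 0.2 -0.1  0.2] op 0.0377 q [-0.12  0.52  1.69  0.    0.94 -0.13]
  tool shift [-1.9  4.4 47.7] turn 
clock: 6.42
position: [0.5348, 0.0108, 0.0075]
ee_rot: [2.209, 2.231, 0.002]
contact_force: [0.2, 0.2, 0.5]
opening: 0.0124
gripper_force: 0.0
t 6.425 tcp [534.8  10.8   7.5] F [0.2 0.2 0.5] op 0.0124 q [-0.12  0.59  1.73  0.    0.83 -0.13]
  tool shift [-1.3 -0.3  2.5] turn
```

View pics/w2.png

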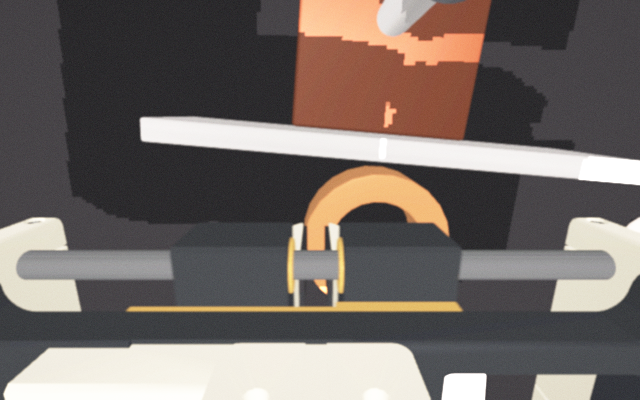

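The wrist view shows the ring's near wall between the fingers, at about (315,260). The opening is 12 mm, less than the 16 mm wall, so I'll let the fingers settle and check the grip force.

```bash
python3 -m inch '[{"hand":0,"x":0,"y":0,"z":0,"rx":0,"ry":0,"rz":0},{"hand":0,"x":0,"y":0,"z":0,"rx":0,"ry":0,"rz":0}]' 10
python3 - <<'E'
from h import *
p,d,W,c=snap('wrist');b=p.astype(int);z=W[...,2]
m=(b[...,0]>120)&(b[...,0]-b[...,2]>60)&(W[...,0]>.5)&(W[...,0]<.63)&(abs(W[...,1]-.01)<.06)
q=W[m]*1000;print(m.sum(),np.percentile(q,[1,50,99],axis=0).round(1))
P,R,s=tool()
for dz in (.0,.0188):
    X=np.array(c['R'])@(P-R[:,2]*dz)+c['t'];print(c['fx']*X[0]/X[2]+c['cx'],c['fy']*X[1]/X[2]+c['cy'],X[2])
print(d[225:300:8,318],(W[225:300:8,318]*1000).round())
E
```

```text
clock: 6.78
position: [0.534, 0.0109, 0.0063]
ee_rot: [2.21, 2.232, 0.0]
contact_force: [-0.2, -0.1, 1.1]
opening: 0.0009
gripper_force: 0.0
8800 [[503.8   8.9   0. ]
 [558.3  33.2  29.9]
 [615.9  69.6 133.5]]
313.64046351311214 224.12410664047346 0.19718134462786363
313.47266515264226 235.17159217347586 0.17897106979381694
[0.17295288 0.15708351 0.14655413 0.1377399  0.08317317 0.08215319
 0.08256511 0.12385754 0.12648554 0.12513721] [[536.  19.  29.]
 [536.  20.  45.]
 [536.  20.  56.]
 [536.  20.  65.]
 [535.  41. 116.]
 [535.  39. 118.]
 [535.  37. 118.]
 [536.  14.  81.]
 [536.   9.  80.]
 [536.   7.  82.]]
```

The fingers closed to 1 mm through the wall with zero force, so either contact with the ring is odd or my idea of where it is is wrong. A grasp across the full diameter tests this.

```bash
python3 -m inch '[{"hand":0,"x":0,"y":0,"z":-60,"rx":0,"ry":0,"rz":0},{"hand":91.8,"x":-1,"y":34,"z":0,"rx":0,"ry":0,"rz":0},{"hand":91.8,"x":0,"y":0,"z":0,"rx":0,"ry":0,"rz":0},{"hand":91.8,"x":0,"y":0,"z":0,"rx":0,"ry":0,"rz":0},{"hand":91.8,"x":0,"y":0,"z":0,"rx":0,"ry":0,"rz":0}]' 10
python3 -m inch '[{"hand":91.8,"x":0,"y":0,"z":0,"rx":0,"ry":0,"rz":0},{"hand":91.8,"x":0,"y":0,"z":0,"rx":0,"ry":0,"rz":0},{"hand":91.8,"x":0,"y":0,"z":0,"rx":0,"ry":0,"rz":0},{"hand":91.8,"x":0,"y":0,"z":0,"rx":0,"ry":0,"rz":0},{"hand":91.8,"x":0,"y":0,"z":0,"rx":0,"ry":0,"rz":0}]' 10
python3 - <<'E'
from h import *
go([568.5,9.5,6])
p,d,W,c=snap('wrist','w3.png');np.savez('w3.npz',W=W,p=p)
b=p.astype(int);z=W[...,2]
m=(b[...,0]>120)&(b[...,0]-b[...,2]>60)&(W[...,0]>.5)&(W[...,0]<.63)&(abs(W[...,1]-.01)<.06)&(z>.024)&(z<.036)
q=W[m]*1000;print(m.sum(),np.percentile(q,[1,50,99],axis=0).round(1))
E
```

```text
clock: 7.45
position: [0.5667, 0.0103, 0.0654]
ee_rot: [-2.209, -2.231, 0.002]
contact_force: [-0.0, 0.6, -0.5]
opening: 0.0359
gripper_force: 0.0
clock: 8.07
position: [0.5679, 0.0102, 0.0661]
ee_rot: [2.21, 2.232, 0.0]
contact_force: [-0.1, -0.2, -0.2]
opening: 0.0858
gripper_force: 0.0
t 8.075 tcp [567.9  10.2  66.1] F [-0.1 -0.2 -0.2] op 0.0858 q [-0.12  0.55  1.58  0.    1.01 -0.13]
  tool shift [-0.7  0.5 60.1] turn 
4480 [[530.2 -19.5  24.9]
 [568.3  21.1  29.6]
 [609.8  46.6  31.2]]
```

View pics/w3.png

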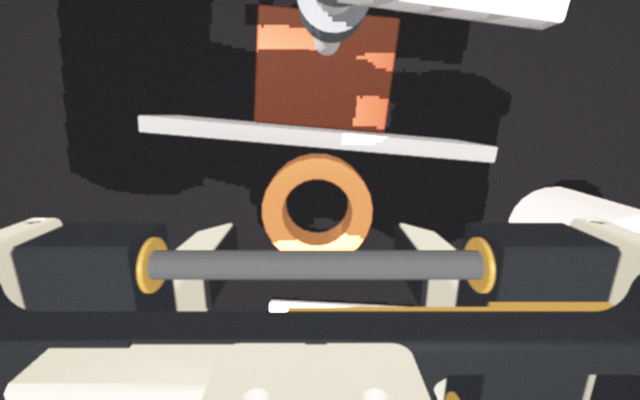

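The wrist view shows the ring at (317,208), centred between the open fingers, whose tips are at about (232,225) and (402,225). I'll descend and close.

```bash
python3 -m inch '[{"hand":91.8,"x":-2,"y":1,"z":25,"rx":0,"ry":0,"rz":0},{"hand":91.8,"x":0,"y":0,"z":20,"rx":0,"ry":0,"rz":0},{"hand":91.8,"x":0,"y":0,"z":16,"rx":0,"ry":0,"rz":0},{"hand":70,"x":0,"y":0,"z":0,"rx":0,"ry":0,"rz":0},{"hand":70,"x":0,"y":0,"z":0,"rx":0,"ry":0,"rz":0}]' 10
python3 -m inch '[{"hand":70,"x":0,"y":0,"z":0,"rx":0,"ry":0,"rz":0},{"hand":70,"x":0,"y":0,"z":0,"rx":0,"ry":0,"rz":0}]' 10
python3 - <<'E'
from h import *
go([568.5,9.5,6])
p,d,W,c=snap('wrist','w4.png');np.savez('w4.npz',W=W,p=p)
E
```

```text
clock: 8.75
position: [0.5695, 0.0082, 0.0057]
ee_rot: [2.21, 2.232, 0.001]
contact_force: [0.2, -0.5, 0.4]
opening: 0.0764
gripper_force: 0.0
clock: 9.0
position: [0.5694, 0.0082, 0.0057]
ee_rot: [2.21, 2.232, 0.001]
contact_force: [0.2, -1.2, -0.2]
opening: 0.0698
gripper_force: 0.0
t 9.0 tcp [569.4   8.2   5.7] F [ 0.2 -1.2 -0.2] op 0.0698 q [-0.12  0.64  1.62  0.    0.88 -0.13]
  tool shift [ 1.3 -0.8 -0.3] turn
```

Run:
```python
from h import *
for f in('w3.npz','w4.npz'):
    W=np.load(f)['W']*1000
    print(f)
    for v in(222,228,236,250,280,295): print(v,[tuple(W[v,u].round().astype(int)) if np.isfinite(W[v,u,0]) else None for u in(190,200,210,220,228,260,313)])
p,d,W,c=snap('scene','s4.png');np.savez('s4.npz',W=W,p=p)
p,R,s=tool()
for n,o in(('L',.045),('R',-.045)):
  for L in(0,-.03):
    X=np.array(c['R'])@(p+R[:,1]*o+R[:,2]*L)+c['t'];print(n,L,c['fx']*X[0]/X[2]+c['cx'],c['fy']*X[1]/X[2]+c['cy'])
a=cv2.imread('pics/s4.png')[150:270,260:420];cv2.imwrite('pics/s4c.png',cv2.resize(a,None,fx=4.8,fy=4.8,interpolation=cv2.INTER_CUBIC))
```

```text
w3.npz
222 [(np.int64(462), np.int64(-12), np.int64(0)), (np.int64(470), np.int64(-13), np.int64(-1)), (np.int64(479), np.int64(-12), np.int64(0)), (np.int64(488), np.int64(-12), np.int64(0)), (np.int64(494), np.int64(-12), np.int64(-1)), (np.int64(522), np.int64(-11), np.int64(1)), (np.int64(567), np.int64(-12), np.int64(0))]
228 [(np.int64(462), np.int64(-18), np.int64(0)), (np.int64(470), np.int64(-18), np.int64(0)), (np.int64(515), np.int64(20), np.int64(102)), (np.int64(520), np.int64(21), np.int64(103)), (np.int64(524), np.int64(20), np.int64(100)), (np.int64(521), np.int64(-18), np.int64(-1)), (np.int64(567), np.int64(-17), np.int64(0))]
236 [(np.int64(460), np.int64(-26), np.int64(-1)), (np.int64(513), np.int64(20), np.int64(112)), (np.int64(519), np.int64(21), np.int64(113)), (np.int64(523), np.int64(21), np.int64(113)), (np.int64(526), np.int64(19), np.int64(110)), (np.int64(521), np.int64(-25), np.int64(0)), (np.int64(567), np.int64(-20), np.int64(12))]
250 [(np.int64(534), np.int64(41), np.int64(174)), (np.int64(537), np.int64(41), np.int64(173)), (np.int64(540), np.int64
[... 2252 characters left out ...]
4(18), np.int64(93)), (np.int64(533), np.int64(12), np.int64(83)), (np.int64(535), np.int64(10), np.int64(79)), (np.int64(539), np.int64(-17), np.int64(30)), (np.int64(569), np.int64(-20), np.int64(25))]
295 [(np.int64(533), np.int64(23), np.int64(110)), (np.int64(533), np.int64(18), np.int64(102)), (np.int64(533), np.int64(14), np.int64(95)), (np.int64(533), np.int64(7), np.int64(84)), (np.int64(535), np.int64(5), np.int64(81)), (np.int64(532), np.int64(-47), np.int64(-1)), (np.int64(569), np.int64(-27), np.int64(30))]
L 0 335.75961284206676 225.07294010194911
L -0.03 336.1235646419051 219.65973906851463
R 0 326.38969072790627 197.93575383364072
R -0.03 326.52735514839003 192.14493930905618
```

View pics/s4c.png

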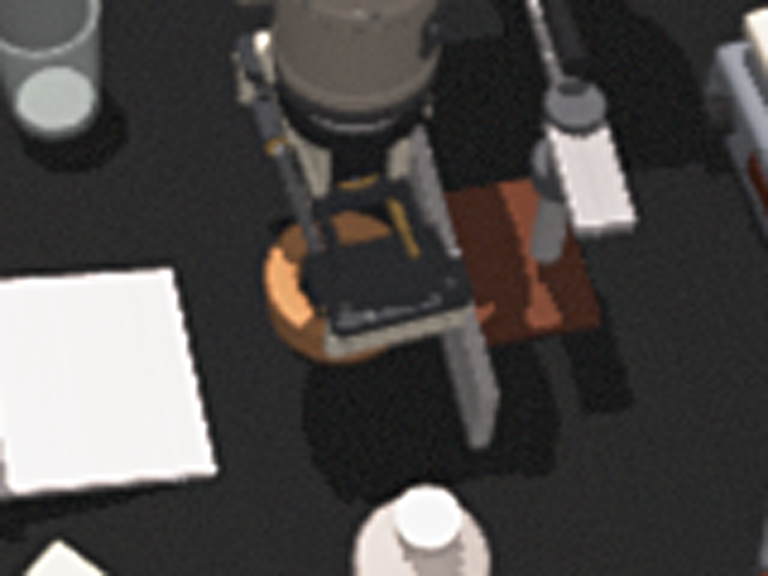

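The depth data explains it: the finger surfaces end about 34 mm above the reported TCP (at TCP z = 5.7 mm they are seen down to only z ≈ 40 mm). The fingers had been passing over the 30 mm ring. In the picture the hand also sits above the ring, at (390,290). I'll open and descend with the force watched to calibrate this offset.

```bash
python3 -m inch '[{"hand":91.8,"x":0,"y":0,"z":0,"rx":0,"ry":0,"rz":0},{"hand":91.8,"x":0,"y":0,"z":0,"rx":0,"ry":0,"rz":0},{"hand":91.8,"x":0,"y":0,"z":0,"rx":0,"ry":0,"rz":0},{"hand":91.8,"x":0,"y":0,"z":0,"rx":0,"ry":0,"rz":0},{"hand":91.8,"x":0,"y":0,"z":8,"rx":0,"ry":0,"rz":0}]' 10
python3 -m inch '[{"hand":91.8,"x":0,"y":0,"z":5,"rx":0,"ry":0,"rz":0},{"hand":91.8,"x":0,"y":0,"z":5,"rx":0,"ry":0,"rz":0},{"hand":91.8,"x":0,"y":0,"z":0,"rx":0,"ry":0,"rz":0}]'
python3 - <<'E'
from h import *
go([569.5,8.2,-26])
c=get_calibration('wrist');p,d,W,c=snap('wrist')
m=d>0
for u in(205,215,222,410,420):
    col=W[190:245,u]*1000; k=np.where(col[:,2]>12)[0]
    if len(k): print(u,190+k[0],col[k[0]:k[0]+12:3].round())
P,R,s=tool();print((np.array(c['R'])@P+c['t']).round(4))
E
```

```text
clock: 9.72
position: [0.5695, 0.0082, -0.0027]
ee_rot: [2.21, 2.232, 0.002]
contact_force: [0.3, 0.6, -0.4]
opening: 0.0918
gripper_force: 0.0
clock: 10.1
position: [0.5686, 0.0083, -0.0135]
ee_rot: [-2.21, -2.232, 0.001]
contact_force: [-0.7, 0.1, -0.1]
opening: 0.0916
gripper_force: 0.0
t 10.1 tcp [568.6   8.3 -13.5] F [-0.7  0.1 -0.1] op 0.0916 q [-0.12  0.66  1.64  0.    0.84 -0.13]
  tool shift [-0.1  1.  12.5] turn 
205 228 [[513.  19.  23.]
 [515.  19.  27.]
 [516.  19.  32.]
 [517.  19.  35.]]
215 225 [[517.  19.  18.]
 [518.  19.  23.]
 [520.  19.  28.]
 [521.  19.  32.]]
222 224 [[520.  19.  16.]
 [521.  18.  21.]
 [521.  17.  20.]
 [523.  17.  26.]]
410 224 [[619.  20.  17.]
 [618.  20.  21.]
 [618.  19.  23.]
 [617.  18.  25.]]
420 226 [[624.  20.  20.]
 [623.  19.  24.]
 [621.  20.  28.]
 [620.  20.  32.]]
[-0.0008  0.0182  0.1968]
```

```bash
python3 -m inch '[{"hand":91.8,"x":0,"y":1,"z":5,"rx":0,"ry":0,"rz":0},{"hand":91.8,"x":0,"y":0,"z":5,"rx":0,"ry":0,"rz":0},{"hand":70,"x":0,"y":0,"z":0,"rx":0,"ry":0,"rz":0},{"hand":70,"x":0,"y":0,"z":0,"rx":0,"ry":0,"rz":0},{"hand":70,"x":0,"y":0,"z":0,"rx":0,"ry":0,"rz":0}]' 8
python3 -m inch '[{"hand":70,"x":0,"y":0,"z":-1,"rx":0,"ry":0,"rz":0}]' 8
```

```text
clock: 10.78
position: [0.57, 0.0082, -0.0228]
ee_rot: [2.21, 2.233, 0.0]
contact_force: [0.2, -0.5, -0.6]
opening: 0.0836
gripper_force: 7.9
clock: 10.9
position: [0.57, 0.0082, -0.0218]
ee_rot: [-2.21, -2.233, -0.0]
contact_force: [0.6, -0.4, -0.1]
opening: 0.0838
gripper_force: 7.9
```

Gripped at 83.8 mm, which matches the ring's diameter. I'll carry it just clear of the bench to x≈0.40 and set it down.

```bash
python3 -m inch '[{"hand":70,"x":0,"y":0,"z":-3,"rx":0,"ry":0,"rz":0},{"hand":70,"x":0,"y":-20,"z":0,"rx":0,"ry":0,"rz":0},{"hand":70,"x":0,"y":-35,"z":0,"rx":0,"ry":0,"rz":0},{"hand":70,"x":0,"y":-35,"z":0,"rx":0,"ry":0,"rz":0},{"hand":70,"x":0,"y":-35,"z":0,"rx":0,"ry":0,"rz":0}]' 
python3 -m inch '[{"hand":70,"x":0,"y":-30,"z":0,"rx":0,"ry":0,"rz":0},{"hand":70,"x":0,"y":-10,"z":0,"rx":0,"ry":0,"rz":0},{"hand":70,"x":0,"y":0,"z":3.5,"rx":0,"ry":0,"rz":0},{"hand":70,"x":0,"y":0,"z":0,"rx":0,"ry":0,"rz":0},{"hand":91.8,"x":0,"y":0,"z":0,"rx":0,"ry":0,"rz":0}]' 
python3 -m inch '[{"hand":91.8,"x":0,"y":0,"z":0,"rx":0,"ry":0,"rz":0},{"hand":91.8,"x":0,"y":0,"z":-20,"rx":0,"ry":0,"rz":0},{"hand":91.8,"x":0,"y":0,"z":-50,"rx":0,"ry":0,"rz":0},{"hand":50,"x":0,"y":0,"z":-50,"rx":0,"ry":0,"rz":0},{"hand":50,"x":0,"y":0,"z":-20,"rx":0,"ry":0,"rz":0}]'
python3 - <<'E'
from h import *
p,d,W,c=snap('wrist');b=p.astype(int);z=W[...,2]
m=(b[...,0]>120)&(b[...,0]-b[...,2]>60)&(W[...,0]>.33)&(W[...,0]<.5)&(abs(W[...,1]-.01)<.06)&(z>.02)&(z<.04)
q=W[m]*1000;print('ring',m.sum(),np.percentile(q,[1,50,99],axis=0).round(1))
g=np.load('g.npz');T=g['T']-32*g['R'][:,2]*-1   # reported TCP lies 32 mm beyond the real tip
print(T); go(T+70*g['zs'],g['R'])
E
```

```text
clock: 11.52
position: [0.4442, 0.007, -0.0185]
ee_rot: [2.21, 2.232, 0.001]
contact_force: [0.3, -0.2, 0.2]
opening: 0.0839
gripper_force: 7.9
clock: 12.15
position: [0.406, 0.0065, -0.0225]
ee_rot: [2.21, 2.232, 0.001]
contact_force: [-0.1, -0.3, -0.1]
opening: 0.0892
gripper_force: 0.0
clock: 12.78
position: [0.4064, 0.0064, 0.1204]
ee_rot: [2.207, 2.23, 0.004]
contact_force: [-0.4, 0.1, -0.2]
opening: 0.0761
gripper_force: 0.0
ring 2972 [[367.5 -21.7  21.5]
 [404.8  20.   29.6]
 [447.4  45.   31.3]]
[ 585.86197002 -215.23729878   10.25335963]
t 12.825 tcp [407.2   6.3 121.6] F [1.  0.5 2.9] op 0.0722 q [-0.17  0.21  1.94  0.    0.98 -0.18]
  tool shift [-207.3  176.8   44.6] turn [ 0.188 -0.169 -1.514]
```

```bash
python3 -m inch '[{"hand":50,"x":-42,"y":35,"z":0,"rx":0,"ry":0,"rz":0},{"hand":50,"x":-42,"y":35,"z":0,"rx":0,"ry":0,"rz":0},{"hand":50,"x":-42,"y":35,"z":0,"rx":0,"ry":0,"rz":0},{"hand":50,"x":-42,"y":35,"z":0,"rx":0,"ry":0,"rz":0},{"hand":50,"x":-40,"y":37,"z":0,"rx":0,"ry":0,"rz":0}]' 
python3 -m inch '[{"hand":50,"x":0,"y":0,"z":0,"rx":0.021,"ry":-0.019,"rz":-0.168},{"hand":50,"x":0,"y":0,"z":0,"rx":0.021,"ry":-0.019,"rz":-0.168},{"hand":50,"x":0,"y":0,"z":0,"rx":0.021,"ry":-0.019,"rz":-0.168},{"hand":50,"x":0,"y":0,"z":0,"rx":0.021,"ry":-0.019,"rz":-0.168},{"hand":50,"x":0,"y":0,"z":0,"rx":0.021,"ry":-0.019,"rz":-0.168}]' 
python3 -m inch '[{"hand":50,"x":0,"y":0,"z":0,"rx":0.021,"ry":-0.019,"rz":-0.168},{"hand":50,"x":0,"y":0,"z":0,"rx":0.021,"ry":-0.019,"rz":-0.168},{"hand":50,"x":0,"y":0,"z":0,"rx":0.021,"ry":-0.019,"rz":-0.168},{"hand":50,"x":0,"y":0,"z":0,"rx":0.021,"ry":-0.019,"rz":-0.168},{"hand":50,"x":0,"y":0,"z":0,"rx":0,"ry":0,"rz":0}]'
python3 - <<'E'
from h import *
g=np.load('g.npz');T=g['T']-32*g['zs']
go(T+50*g['zs'],g['R'])
c=get_calibration('wrist');P,R,s=tool();print((np.array(c['R'])@P+c['t']).round(4))
p,d,W,c=snap('wrist','w5.png');np.savez('w5.npz',W=W,p=p)
z=W[...,2];m=(z>.058)&(z<.075)&(abs(W[...,0]-.586)<.08)&(abs(W[...,1]+.2)<.04)
print(m.sum(),cv2.minAreaRect((W[m][:,:2]*1000).astype(np.float32)),np.median(z[m]))
E
```

```text
clock: 13.45
position: [0.5848, -0.2011, 0.1164]
ee_rot: [-2.21, -2.231, 0.0]
contact_force: [1.2, -0.3, 0.2]
opening: 0.0498
gripper_force: 0.0
clock: 14.08
position: [0.5838, -0.1995, 0.1162]
ee_rot: [-1.092, -2.929, 0.216]
contact_force: [0.4, -1.0, -0.6]
opening: 0.0501
gripper_force: 0.0
clock: 14.7
position: [0.5836, -0.199, 0.1165]
ee_rot: [-0.065, -3.108, 0.359]
contact_force: [-0.5, -0.4, -0.4]
opening: 0.0496
gripper_force: 0.0
t 14.7 tcp [ 583.6 -199.   116.5] F [-0.5 -0.4 -0.4] op 0.0496 q [-0.33  0.56  1.43 -0.25  1.1  -1.75]
  tool shift [-3.4  8.6 57.1] turn [-0.    -0.007 -0.001]
[1.000e-04 1.710e-02 1.968e-01]
1349 ((588.22216796875, -203.87278747558594), (9.692790031433105, 129.2562255859375), 87.06498718261719) 0.06721245823629987
```

```bash
python3 -m inch '[{"hand":50,"x":-4.5,"y":7.4,"z":30,"rx":0,"ry":-0.007,"rz":0},{"hand":50,"x":0,"y":0,"z":0,"rx":0,"ry":0,"rz":0},{"hand":50,"x":0,"y":0,"z":30,"rx":0,"ry":0,"rz":0},{"hand":50,"x":0,"y":0,"z":28,"rx":0,"ry":0,"rz":0},{"hand":50,"x":0,"y":0,"z":0,"rx":0,"ry":0,"rz":0}]' 
python3 -m inch '[{"hand":50,"x":0,"y":0,"z":10,"rx":0,"ry":0,"rz":0},{"hand":50,"x":0,"y":0,"z":7,"rx":0,"ry":0,"rz":0},{"hand":50,"x":0,"y":0,"z":0,"rx":0,"ry":0,"rz":0}]'
python3 - <<'E'
from h import *
g=np.load('g.npz');T=g['T']-32*g['zs']
go(T+[1.1,-1.2,0],g['R'])
E
```

```text
clock: 15.38
position: [0.5867, -0.2129, 0.029]
ee_rot: [-0.066, -3.113, 0.359]
contact_force: [-0.9, -0.2, 0.3]
opening: 0.05
gripper_force: 0.0
clock: 15.75
position: [0.5877, -0.2166, 0.0136]
ee_rot: [-0.064, -3.116, 0.361]
contact_force: [0.1, 0.9, -0.5]
opening: 0.0501
gripper_force: 0.0
t 15.75 tcp [ 587.7 -216.6   13.6] F [ 0.1  0.9 -0.5] op 0.0501 q [-0.35  0.69  1.51 -0.28  0.89 -1.71]
  tool shift [0.7 0.9 3.3] turn [-0.001  0.001 -0.001]
```

Tip clear of the plate. Closing on the rim.

```bash
python3 -m inch '[{"hand":0,"x":0,"y":0,"z":0,"rx":0,"ry":0,"rz":0},{"hand":0,"x":0,"y":0,"z":0,"rx":0,"ry":0,"rz":0},{"hand":0,"x":0,"y":0,"z":0,"rx":0,"ry":0,"rz":0},{"hand":0,"x":0,"y":0,"z":0,"rx":0,"ry":0,"rz":0},{"hand":0,"x":0,"y":0,"z":0,"rx":0,"ry":0,"rz":0}]' 15
python3 -m inch '[{"hand":0,"x":0,"y":0,"z":0,"rx":0,"ry":0,"rz":0},{"hand":0,"x":0,"y":0,"z":0,"rx":0,"ry":0,"rz":0},{"hand":0,"x":0,"y":0,"z":0,"rx":0,"ry":0,"rz":0}]' 20
python3 - <<'E'
from h import *
# rigid shield motion: foot point now -> rack x=-4(touch, before), y=0, yaw aligned to rack
P,R,s=tool();P=P*1000
e=np.array([.045,.999,0]);rim=np.array([587.5,-203,67.7]);foot=rim+114.5*e;foot[2]=4
print('foot rack',rk(foot))
th=np.arctan2(rx[1],rx[0])-np.arctan2(e[1],e[0]);print('yaw',th)
Rz=Ro.from_rotvec([0,0,th]).as_matrix()
for gap,y in((40,0),(2,0)):
    ft=O+rx*-gap+ry*y
    Pn=Rz@(P-foot)+ft;Pn[2]=P[2]
    print(gap);go(Pn,Rz@R);print((Pn-P).round(1))
E
```

```text
clock: 16.38
position: [0.5878, -0.2166, 0.0136]
ee_rot: [-0.064, -3.117, 0.361]
contact_force: [-0.3, -0.5, -0.5]
opening: 0.0076
gripper_force: 15.0
clock: 16.75
position: [0.5878, -0.2166, 0.0137]
ee_rot: [-0.063, -3.117, 0.361]
contact_force: [0.1, 0.2, -0.5]
opening: 0.0079
gripper_force: 20.0
foot rack [-146.063314  -36.106159    4.      ]
yaw -0.032064071006410844
40
t 16.75 tcp [ 587.8 -216.6   13.7] F [ 0.1  0.2 -0.5] op 0.0079 q [-0.35  0.69  1.51 -0.28  0.89 -1.71]
  tool shift [ 36.3 104.5 -24.6] turn [0.    0.007 0.031]
[-31.9 108.8   0. ]
2
t 16.75 tcp [ 587.8 -216.6   13.7] F [ 0.1  0.2 -0.5] op 0.0079 q [-0.35  0.69  1.51 -0.28  0.89 -1.71]
  tool shift [ 34.9 141.5 -33.3] turn [0.    0.007 0.031]
[-29.  146.6   0. ]
```

```bash
python3 -m inch '[{"hand":0,"x":4.5,"y":13.1,"z":-3.05,"rx":0,"ry":0.001,"rz":0.004},{"hand":0,"x":4.5,"y":13.1,"z":-3.05,"rx":0,"ry":0.001,"rz":0.004},{"hand":0,"x":4.5,"y":13.1,"z":-3.05,"rx":0,"ry":0.001,"rz":0.004},{"hand":0,"x":4.5,"y":13.1,"z":-3.05,"rx":0,"ry":0.001,"rz":0.004},{"hand":0,"x":4.5,"y":13.1,"z":-3.05,"rx":0,"ry":0.001,"rz":0.004}]' 
python3 -m inch '[{"hand":0,"x":4.5,"y":13.1,"z":-3.05,"rx":0,"ry":0.001,"rz":0.004},{"hand":0,"x":4.5,"y":13.1,"z":-3.05,"rx":0,"ry":0.001,"rz":0.004},{"hand":0,"x":4.5,"y":13,"z":-3.05,"rx":0,"ry":0,"rz":0.003},{"hand":0,"x":0,"y":0,"z":0,"rx":0,"ry":0,"rz":0}]'
python3 - <<'E'
from h import *
p,d,W,c=snap('top','t6.png');np.savez('s6.npz',tp=p,tW=W)
v,u=np.mgrid[0:400,0:640];z=W[...,2];b=p.astype(int)
m=(b.min(-1)>140)&(W[...,0]>.47)&(W[...,0]<.68)&(W[...,1]>-.09)&(W[...,1]<.045)&(z>-.005)&(z<.04)
q=(W[m]*1000);print(m.sum(),cv2.minAreaRect(q[:,:2].astype(np.float32)),np.percentile(q,[1,99],axis=0).round(1))
r=np.array([rk(k) for k in q]);print('rack coords',np.percentile(r,[.5,1,50,99,99.5],axis=0).round(1))
go([0,0,0])
E
```

```text
clock: 17.38
position: [0.5684, -0.1474, 0.0137]
ee_rot: [-0.095, -3.113, 0.362]
contact_force: [-0.8, -3.1, 1.0]
opening: 0.0081
gripper_force: 20.0
clock: 17.88
position: [0.5573, -0.1053, 0.0134]
ee_rot: [-0.111, -3.112, 0.359]
contact_force: [0.0, 4.9, 4.9]
opening: 0.0081
gripper_force: 20.0
91 ((532.4223022460938, -12.62326431274414), (67.16866302490234, 12.350432395935059), 88.21868896484375) [[525.8 -43.6   7.2]
 [538.4  20.9  26.7]]
rack coords [[-107.4   22.7    7.2]
 [-106.3   22.8    7.2]
 [ -79.2   30.3   17.5]
 [ -41.4   37.2   26.7]
 [ -41.4   37.2   26.9]]
t 17.925 tcp [ 557.4 -105.9   13.4] F [-0.7  4.   3.4] op 0.0077 q [-0.18  0.63  1.64 -0.3   0.86 -1.49]
  tool shift [563.6  67.   -2.4] turn
```

```bash
python3 -m inch '[{"hand":0,"x":0,"y":9,"z":-2.1,"rx":0,"ry":0,"rz":0},{"hand":0,"x":0,"y":9,"z":-2.1,"rx":0,"ry":0,"rz":0},{"hand":0,"x":0,"y":9,"z":-2.1,"rx":0,"ry":0,"rz":0},{"hand":0,"x":0,"y":7,"z":-1.6,"rx":0,"ry":0,"rz":0},{"hand":0,"x":0,"y":0,"z":0,"rx":0,"ry":0,"rz":0}]' 
python3 -m inch '[{"hand":0,"x":0,"y":3,"z":-0.7,"rx":0,"ry":0,"rz":0},{"hand":0,"x":0,"y":0,"z":0,"rx":0,"ry":0,"rz":0}]' 
python3 -m inch '[{"hand":0,"x":0,"y":3,"z":-0.7,"rx":0,"ry":0,"rz":0},{"hand":0,"x":0,"y":0,"z":0,"rx":0,"ry":0,"rz":0}]' 
python3 -c "
from h import *
P,R,s=tool();print(rk(P*1000))
from h import *
p,d,W,c=snap('scene','s7.png');np.savez('s7.npz',p=p,W=W)"
```

```text
clock: 18.55
position: [0.5607, -0.0709, 0.0134]
ee_rot: [-0.112, -3.113, 0.359]
contact_force: [0.3, 2.3, 5.8]
opening: 0.0078
gripper_force: 20.0
clock: 18.8
position: [0.5605, -0.0698, 0.0135]
ee_rot: [-0.112, -3.112, 0.362]
contact_force: [-1.1, -6.1, 5.0]
opening: 0.0076
gripper_force: 20.0
clock: 19.05
position: [0.5604, -0.0696, 0.0141]
ee_rot: [-0.112, -3.11, 0.368]
contact_force: [-2.1, -18.5, 5.9]
opening: 0.0075
gripper_force: 20.0
[-129.59248164   -2.4685802    14.08429397]
```

```bash
python3 -m inch '[{"hand":0,"x":0,"y":-4,"z":1,"rx":0,"ry":0,"rz":0},{"hand":40,"x":0,"y":0,"z":0,"rx":0,"ry":0,"rz":0},{"hand":40,"x":0,"y":0,"z":0,"rx":0,"ry":0,"rz":0},{"hand":40,"x":0,"y":0,"z":0,"rx":0,"ry":0,"rz":0},{"hand":40,"x":0,"y":0,"z":0,"rx":0,"ry":0,"rz":0}]' 
python3 -m inch '[{"hand":60,"x":0,"y":0,"z":-25,"rx":0,"ry":0,"rz":0},{"hand":60,"x":0,"y":0,"z":-40,"rx":0,"ry":0,"rz":0},{"hand":60,"x":0,"y":-20,"z":-40,"rx":0,"ry":0,"rz":0},{"hand":60,"x":0,"y":-40,"z":-20,"rx":0,"ry":0,"rz":0},{"hand":60,"x":0,"y":-40,"z":0,"rx":0,"ry":0,"rz":0}]'
cat >> h.py <<'E'
def lev(tipx,tipz,al,y=0,off=32):
    zt=np.sin(al)*rx-np.array([0,0,np.cos(al)]); R=mat(-ry,zt)
    return O+rx*tipx+ry*y+np.array([0,0,tipz])+off*zt, R
E
python3 - <<'E'
from h import *
go(*lev(-195,60,.87))
p,d,W,c=snap('top','t8.png')
z=W[...,2];q=W.reshape(-1,3)*1000;r=np.c_[(q-O)@rx,(q-O)@ry,q[:,2]];b=p.reshape(-1,3).astype(int).min(1)
for n,k in(('rim',(r[:,2]>52)&(r[:,2]<78)&(r[:,0]>-160)&(r[:,0]<-90)&(abs(r[:,1])<90)),('plate',(b>120)&(r[:,2]>4)&(r[:,2]<36)&(r[:,0]>-110)&(r[:,0]<-3)&(abs(r[:,1])<90))):
    print(n,k.sum(),np.percentile(r[k],[1,50,99],axis=0).round(1),cv2.minAreaRect(r[k][:,:2].astype(np.float32)) if k.sum()>5 else '')
E
```

```text
clock: 19.73
position: [0.5603, -0.0702, 0.013]
ee_rot: [-0.112, -3.112, 0.361]
contact_force: [-0.9, -0.1, -0.6]
opening: 0.0391
gripper_force: 0.0
clock: 20.35
position: [0.5562, -0.1396, 0.1602]
ee_rot: [-0.111, -3.116, 0.363]
contact_force: [-0.5, 0.1, 0.8]
opening: 0.0598
gripper_force: 0.0
t 20.35 tcp [ 556.2 -139.6  160.2] F [-0.5  0.1  0.8] op 0.0598 q [-0.24  0.45  1.49 -0.25  1.17 -1.65]
  tool shift [  4.2  56.1 110.9] turn [-0.855  0.861  1.403]
rim 78 [[-123.   -16.2   52.9]
 [-117.1   37.7   65.9]
 [-112.1   63.8   71.1]] ((-117.7822036743164, 22.7701473236084), (82.4273452758789, 11.199599266052246), 89.22230529785156)
plate 627 [[-109.   -51.    10.7]
 [ -64.3   31.2   23. ]
 [  -7.8   63.9   35.2]] ((-58.860469818115234, -0.5238113403320312), (100.62555694580078, 134.2101593017578), 3.945965528488159)
```

```bash
python3 -m inch '[{"hand":60,"x":0,"y":0,"z":0,"rx":-0.078,"ry":0.078,"rz":0.1275},{"hand":60,"x":0,"y":0,"z":0,"rx":-0.078,"ry":0.078,"rz":0.1275},{"hand":60,"x":0,"y":0,"z":0,"rx":-0.078,"ry":0.078,"rz":0.1275},{"hand":60,"x":0,"y":0,"z":0,"rx":-0.078,"ry":0.078,"rz":0.1275},{"hand":60,"x":0,"y":0,"z":0,"rx":-0.078,"ry":0.078,"rz":0.1275}]' 
python3 -m inch '[{"hand":60,"x":0,"y":0,"z":0,"rx":-0.078,"ry":0.078,"rz":0.1275},{"hand":60,"x":0,"y":0,"z":0,"rx":-0.078,"ry":0.078,"rz":0.1275},{"hand":60,"x":0,"y":0,"z":0,"rx":-0.078,"ry":0.078,"rz":0.1275},{"hand":60,"x":0,"y":0,"z":0,"rx":-0.078,"ry":0.078,"rz":0.1275},{"hand":60,"x":0,"y":0,"z":0,"rx":-0.078,"ry":0.078,"rz":0.1275}]' 
python3 -m inch '[{"hand":60,"x":0,"y":0,"z":0,"rx":-0.078,"ry":0.078,"rz":0.1275},{"hand":60,"x":0,"y":0,"z":0,"rx":0,"ry":0,"rz":0}]'
python3 - <<'E'
from h import *
go(*lev(-180,60,.87))
go(*lev(-180,14,.87))
E
```

```text
clock: 21.02
position: [0.5555, -0.1388, 0.1577]
ee_rot: [-1.047, -2.629, -0.258]
contact_force: [0.2, -0.4, -0.5]
opening: 0.0601
gripper_force: 0.0
clock: 21.65
position: [0.5554, -0.1391, 0.1574]
ee_rot: [-1.691, -1.825, -0.749]
contact_force: [-0.2, 0.6, -0.5]
opening: 0.0599
gripper_force: 0.0
clock: 21.9
position: [0.554, -0.1398, 0.1566]
ee_rot: [-1.781, -1.64, -0.827]
contact_force: [-0.4, 0.0, 0.4]
opening: 0.06
gripper_force: 0.0
t 21.9 tcp [ 554.  -139.8  156.6] F [-0.4  0.   0.4] op 0.06 q [-0.76  0.75  1.28  0.64  1.72 -0.79]
  tool shift [-61.2  -1.3 109.5] turn [ 0.001 -0.002 -0.005]
t 21.9 tcp [ 554.  -139.8  156.6] F [-0.4  0.   0.4] op 0.06 q [-0.76  0.75  1.28  0.64  1.72 -0.79]
  tool shift [-96.4  -1.2 139.1] turn [ 0.001 -0.002 -0.005]
```

```bash
python3 -m inch '[{"hand":60,"x":-30,"y":0,"z":0,"rx":0,"ry":0,"rz":0},{"hand":60,"x":-31,"y":-1.3,"z":0,"rx":0,"ry":0,"rz":0},{"hand":60,"x":0,"y":0,"z":37,"rx":0,"ry":0,"rz":-0.005},{"hand":60,"x":0,"y":0,"z":37,"rx":0,"ry":0,"rz":0},{"hand":60,"x":0,"y":0,"z":36,"rx":0,"ry":0,"rz":0}]' 
python3 -m inch '[{"hand":60,"x":-17,"y":0,"z":14,"rx":0,"ry":0,"rz":0},{"hand":60,"x":-17,"y":0,"z":14,"rx":0,"ry":0,"rz":0},{"hand":60,"x":0,"y":0,"z":0,"rx":0,"ry":0,"rz":0}]'
python3 - <<'E'
from h import *
go(*lev(-180,13,.87))
go(*lev(-124,13,.87))
p,d,W,c=snap('wrist','w9.png');q=W.reshape(-1,3)*1000;r=np.c_[(q-O)@rx,(q-O)@ry,q[:,2]]
P,R,s=tool()
# finger visible points in tool frame
t=(q-P*1000)@R; k=(abs(t[:,0])<30)&(abs(t[:,1])<60)&(abs(t[:,1])>20)&(t[:,2]>-80)&(t[:,2]<10)
print(k.sum(),np.percentile(t[k],[.5,5,50,95,99.5],axis=0).round(1)); print('lowest',r[k][np.argsort(r[k][:,2])][:8].round(1))
k=(r[:,2]>15)&(r[:,2]<85)&(r[:,0]>-150)&(r[:,0]<-60)&(abs(r[:,1])<80);print(k.sum(),np.percentile(r[k],[1,50,99],axis=0).round(1) if k.sum() else '')
E
```

```text
clock: 22.52
position: [0.558, -0.093, 0.0399]
ee_rot: [-1.774, -1.656, -0.828]
contact_force: [0.1, -0.0, -0.4]
opening: 0.06
gripper_force: 0.0
clock: 22.9
position: [0.5571, -0.0951, -0.0053]
ee_rot: [-1.776, -1.648, -0.829]
contact_force: [0.2, 0.5, 0.2]
opening: 0.0598
gripper_force: 0.0
t 22.9 tcp [557.1 -95.1  -5.3] F [0.2 0.5 0.2] op 0.0598 q [-0.71  0.94  1.43  0.67  1.43 -0.97]
  tool shift [-2.  -1.1  1.3] turn [-0.    -0.002  0.002]
t 22.9 tcp [557.1 -95.1  -5.3] F [0.2 0.5 0.2] op 0.0598 q [-0.71  0.94  1.43  0.67  1.43 -0.97]
  tool shift [34.1 -1.  44.1] turn [-0.    -0.002  0.002]
9203 [[-29.8 -59.3 -79.2]
 [-27.7 -51.9 -73.6]
 [  3.7  20.2 -16.6]
 [ 12.2  51.1   7.9]
 [ 14.3  59.2   9.8]]
lowest [[-192.8   22.8   -2.2]
 [-158.6   51.6   -2.1]
 [-203.9   21.3   -2. ]
 [-203.9   19.7   -1.9]
 [-194.1   24.8   -1.9]
 [-200.2  -26.5   -1.9]
 [-198.    19.6   -1.9]
 [-151.3  -29.3   -1.9]]
16910 [[-130.3  -66.3   30.5]
 [-124.8   -3.1   53.3]
 [-114.7   60.2   68.3]]
```

```bash
python3 -m inch '[{"hand":60,"x":6,"y":-1,"z":10,"rx":0,"ry":0,"rz":0},{"hand":60,"x":8.3,"y":0,"z":9.3,"rx":0,"ry":0,"rz":0},{"hand":60,"x":8.3,"y":0,"z":9.3,"rx":0,"ry":0,"rz":0},{"hand":60,"x":6.5,"y":0,"z":7.7,"rx":0,"ry":0,"rz":0},{"hand":60,"x":0,"y":0,"z":0,"rx":0,"ry":0,"rz":0}]'
python3 - <<'E'
from h import *
P,R,s=tool(); al=.87; tipn=rk((P*1000-32*R[:,2]));print('tip',tipn)
X=np.array([np.cos(al),np.sin(al)]);Z=np.array([np.sin(al),-np.cos(al)])
ph=np.r_[np.linspace(.23,1.5708,15)]
t0=12.9;tips=[]
for f in ph:
    E_=np.array([-2-8*np.sin(f)-130*np.cos(f),130*np.sin(f)])
    C=E_+t0*np.array([Z[0],Z[1]]) if f<.7 else E_+(t0+8*(f-.7)/.87)*np.array([np.cos(f),-np.sin(f)])
    tips.append(C-9.5*X)
tips=np.array(tips);print(tips.round(1))
D=np.diff(np.vstack([tipn[[0,2]],tips]),axis=0);print(np.c_[ph,D@X,D@Z].round(1))
E
```

```text
clock: 23.58
position: [0.5599, -0.0473, -0.0047]
ee_rot: [-1.775, -1.65, -0.829]
contact_force: [-0.3, -0.6, -0.4]
opening: 0.0599
gripper_force: 0.0
tip [-131.88269023   -0.29101182   15.93372885]
[[-126.7   14.1]
 [-124.    26. ]
 [-120.2   37.6]
 [-115.2   48.7]
 [-109.2   59.2]
 [-102.2   68.9]
 [ -94.4   76.4]
 [ -86.    83.1]
 [ -77.    88.7]
 [ -67.5   93.5]
 [ -57.6   97.2]
 [ -47.5   99.9]
 [ -37.1  101.6]
 [ -26.6  102.2]
 [ -16.1  101.8]]
[[ 0.2  1.9  5.2]
 [ 0.3 10.9 -5.7]
 [ 0.4 11.3 -4.5]
 [ 0.5 11.7 -3.4]
 [ 0.6 11.9 -2.2]
 [ 0.7 11.9 -0.9]
 [ 0.8 10.7  1.1]
 [ 0.9 10.5  2.2]
 [ 1.  10.2  3.2]
 [ 1.1  9.7  4.2]
 [ 1.2  9.2  5.2]
 [ 1.3  8.6  6. ]
 [ 1.4  8.   6.9]
 [ 1.5  7.2  7.6]
 [ 1.6  6.5  8.3]]
```

```bash
python3 -m inch '[{"hand":60,"x":1.9,"y":0,"z":5.2,"rx":0,"ry":0,"rz":0},{"hand":60,"x":10.9,"y":0,"z":-5.7,"rx":0,"ry":0,"rz":0},{"hand":60,"x":11.3,"y":0,"z":-4.5,"rx":0,"ry":0,"rz":0},{"hand":60,"x":11.7,"y":0,"z":-3.4,"rx":0,"ry":0,"rz":0},{"hand":60,"x":0,"y":0,"z":0,"rx":0,"ry":0,"rz":0}]'
python3 - <<'E'
from h import *
P,R,s=tool(); al=.87; print('tip',rk((P*1000-32*R[:,2])))
p,d,W,c=snap('scene','s10.png');q=W.reshape(-1,3)*1000;r=np.c_[(q-O)@rx,(q-O)@ry,q[:,2]];b=p.reshape(-1,3).astype(int).min(1)
k=(b>110)&(r[:,2]>3)&(r[:,2]<60)&(r[:,0]>-115)&(r[:,0]<-5)&(abs(r[:,1])<75)
A=np.c_[r[k][:,:2],np.ones(k.sum())];co=np.linalg.lstsq(A,r[k][:,2],rcond=None)[0];print(k.sum(),co,'angle',np.arctan(-co[0]))
print(np.percentile(r[k],[1,99],axis=0).round())
E
```

```text
clock: 24.2
position: [0.5615, -0.0315, 0.0291]
ee_rot: [-1.777, -1.652, -0.83]
contact_force: [0.3, -0.7, -1.6]
opening: 0.0599
gripper_force: 1.1
tip [-115.95413192   -0.61393431   49.72708813]
1147 [-5.84210472e-01  2.73083701e-03  7.82082060e+00] angle 0.5287286439653548
[[-86. -66.  11.]
 [ -6.  62.  59.]]
```

The shield is tipping as planned: 0.53 rad, square, with its foot down. Continuing the arc.

```bash
python3 -m inch '[{"hand":60,"x":11.9,"y":0,"z":-2.2,"rx":0,"ry":0,"rz":0},{"hand":60,"x":11.9,"y":0,"z":-0.9,"rx":0,"ry":0,"rz":0},{"hand":60,"x":10.7,"y":0,"z":1.1,"rx":0,"ry":0,"rz":0},{"hand":60,"x":10.5,"y":0,"z":2.2,"rx":0,"ry":0,"rz":0},{"hand":60,"x":0,"y":0,"z":0,"rx":0,"ry":0,"rz":0}]'
cat > sh.py <<'E'
from h import *
P,R,s=tool(); print('tip',rk((P*1000-32*R[:,2])))
p,d,W,c=snap('scene');q=W.reshape(-1,3)*1000;r=np.c_[(q-O)@rx,(q-O)@ry,q[:,2]];b=p.reshape(-1,3).astype(int).min(1)
k=(b>110)&(r[:,2]>66)&(r[:,2]<170)&(r[:,0]>-135)&(r[:,0]<40)&(abs(r[:,1])<75)
print(k.sum(),np.percentile(r[k],[1,5,50,95,99],axis=0).round(1).tolist())
E
python3 sh.py
```

```text
clock: 24.88
position: [0.5633, -0.0018, 0.0629]
ee_rot: [-1.776, -1.651, -0.83]
contact_force: [-0.3, -1.6, 0.8]
opening: 0.0601
gripper_force: 0.8
tip [-86.24058682  -0.15406754  83.50966116]
947 [[-129.4, -66.4, 68.8], [-125.0, -65.0, 83.2], [-72.2, -15.5, 116.2], [-52.2, 52.5, 155.6], [-49.0, 61.3, 159.6]]
```

```bash
python3 -m inch '[{"hand":60,"x":10.2,"y":0,"z":3.2,"rx":0,"ry":0,"rz":0},{"hand":60,"x":9.7,"y":0,"z":4.2,"rx":0,"ry":0,"rz":0},{"hand":60,"x":9.2,"y":0,"z":5.2,"rx":0,"ry":0,"rz":0},{"hand":60,"x":0,"y":0,"z":0,"rx":0,"ry":0,"rz":0}]' 
python3 -m inch '[{"hand":60,"x":8.6,"y":0,"z":6,"rx":0,"ry":0,"rz":0},{"hand":60,"x":8,"y":0,"z":6.9,"rx":0,"ry":0,"rz":0},{"hand":60,"x":0,"y":0,"z":0,"rx":0,"ry":0,"rz":0}]' 
python3 sh.py
```

```text
clock: 25.42
position: [0.5658, 0.0264, 0.0783]
ee_rot: [-1.775, -1.651, -0.832]
contact_force: [-2.4, -6.0, 8.1]
opening: 0.0601
gripper_force: 4.8
clock: 25.8
position: [0.5678, 0.0474, 0.0866]
ee_rot: [-1.771, -1.65, -0.838]
contact_force: [-8.1, -9.5, 29.8]
opening: 0.0602
gripper_force: 13.7
tip [-36.97489779  -0.79299656 107.08646482]
932 [[-80.0, -66.6, 79.0], [-58.1, -64.8, 104.8], [-11.9, -12.3, 132.2], [11.5, 52.9, 139.2], [13.4, 61.6, 148.3]]
```

The 30 N pressing up on the tool fits the fingertips (y ±30–49) riding on the rubber buffers (y ±18–38) now that the shield is steep. I'll back up a little and spread the fingers outside the buffers.

```bash
python3 -m inch '[{"hand":60,"x":4,"y":0,"z":-3.4,"rx":0,"ry":0,"rz":0},{"hand":60,"x":1.5,"y":0,"z":-1.2,"rx":0,"ry":0,"rz":0}]'
python3 -m inch '[{"hand":86,"x":0,"y":0,"z":0,"rx":0,"ry":0,"rz":0},{"hand":86,"x":0,"y":0,"z":0,"rx":0,"ry":0,"rz":0},{"hand":86,"x":0,"y":0,"z":0,"rx":0,"ry":0,"rz":0},{"hand":86,"x":0,"y":0,"z":0,"rx":0,"ry":0,"rz":0}]' 
python3 sh.py
```

```text
clock: 26.1
position: [0.5668, 0.0469, 0.0885]
ee_rot: [-1.776, -1.65, -0.83]
contact_force: [-0.1, 0.5, 0.4]
opening: 0.0599
gripper_force: 0.1
clock: 26.6
position: [0.5668, 0.0463, 0.0877]
ee_rot: [-1.777, -1.649, -0.829]
contact_force: [0.0, -0.4, 0.4]
opening: 0.0855
gripper_force: 0.1
tip [-3.80369507e+01  7.48202686e-02  1.08273714e+02]
905 [[-110.7, -66.6, 82.6], [-59.9, -64.9, 112.1], [-15.4, -12.1, 132.4], [7.1, 55.7, 139.7], [9.2, 61.5, 148.9]]
```

```bash
python3 -m inch '[{"hand":86,"x":3.4,"y":0,"z":5,"rx":0,"ry":0,"rz":0},{"hand":86,"x":3.4,"y":0,"z":5,"rx":0,"ry":0,"rz":0},{"hand":86,"x":0,"y":0,"z":0,"rx":0,"ry":0,"rz":0}]'
python3 -m inch '[{"hand":86,"x":3.4,"y":0,"z":5,"rx":0,"ry":0,"rz":0},{"hand":86,"x":0,"y":0,"z":0,"rx":0,"ry":0,"rz":0}]' 
python3 -m inch '[{"hand":86,"x":2.3,"y":0,"z":3.5,"rx":0,"ry":0,"rz":0},{"hand":86,"x":0,"y":0,"z":0,"rx":0,"ry":0,"rz":0}]' 
python3 sh.py
```

```text
clock: 27.02
position: [0.5676, 0.059, 0.0866]
ee_rot: [-1.776, -1.65, -0.829]
contact_force: [-0.1, 0.9, -0.3]
opening: 0.0859
gripper_force: 0.0
clock: 27.28
position: [0.5681, 0.0647, 0.086]
ee_rot: [-1.776, -1.65, -0.829]
contact_force: [0.5, -0.6, -0.9]
opening: 0.0861
gripper_force: 0.0
clock: 27.52
position: [0.5686, 0.0685, 0.0856]
ee_rot: [-1.777, -1.65, -0.83]
contact_force: [-0.1, -0.7, 0.5]
opening: 0.0859
gripper_force: 0.3
tip [-1.57738592e+01 -4.10356163e-02  1.06226949e+02]
1048 [[-92.4, -66.3, 70.2], [-35.9, -64.5, 86.6], [4.6, -10.9, 129.5], [32.0, 55.6, 136.7], [34.8, 61.6, 149.8]]
```

```bash
python3 -m inch '[{"hand":86,"x":1.9,"y":0,"z":2.3,"rx":0,"ry":0,"rz":0},{"hand":86,"x":0,"y":0,"z":0,"rx":0,"ry":0,"rz":0}]' 
python3 -m inch '[{"hand":86,"x":1.9,"y":0,"z":2.3,"rx":0,"ry":0,"rz":0},{"hand":86,"x":0,"y":0,"z":0,"rx":0,"ry":0,"rz":0}]' 
python3 -m inch '[{"hand":86,"x":1.3,"y":0,"z":1.5,"rx":0,"ry":0,"rz":0},{"hand":86,"x":0,"y":0,"z":0,"rx":0,"ry":0,"rz":0}]' 
python3 sh.py
```

```text
clock: 27.82
position: [0.5688, 0.0715, 0.0855]
ee_rot: [-1.777, -1.649, -0.83]
contact_force: [0.6, -0.3, 0.1]
opening: 0.0859
gripper_force: 0.3
clock: 28.08
position: [0.5689, 0.0746, 0.0854]
ee_rot: [-1.776, -1.649, -0.829]
contact_force: [0.5, -0.3, -1.0]
opening: 0.0861
gripper_force: 0.1
clock: 28.32
position: [0.5691, 0.0765, 0.0855]
ee_rot: [-1.776, -1.649, -0.829]
contact_force: [-0.8, -0.3, -1.3]
opening: 0.0862
gripper_force: 0.1
tip [ -7.72133979   0.13602642 106.16102224]
1024 [[-84.5, -66.2, 69.0], [-27.5, -64.5, 78.0], [8.0, -11.0, 124.4], [36.6, 55.0, 136.2], [39.4, 60.1, 152.0]]
```

Run:
```python
from h import *
for n in('scene','top'):
    p,d,W,c=snap(n,'f_%s.png'%n);q=W.reshape(-1,3)*1000;r=np.c_[(q-O)@rx,(q-O)@ry,q[:,2]];b=p.reshape(-1,3).astype(int).min(1)
    for z0 in range(5,150,10):
        k=(r[:,2]>z0)&(r[:,2]<z0+10)&(r[:,0]>-25)&(r[:,0]<50)&(abs(r[:,1])<68)&(b>60)
        if k.sum()>4: print(n,z0,k.sum(),'x',np.percentile(r[k][:,0],[5,50,95]).round(1),'y',np.percentile(r[k][:,1],[2,98]).round(0))
a=cv2.imread('pics/f_scene.png')[130:270,260:420];a=cv2.resize(a,(640,560),interpolation=cv2.INTER_CUBIC);cv2.imwrite('pics/fc.png',a)
```

```text
scene 5 45 x [-21.2 -19.6  42.1] y [-67.  -4.]
scene 15 38 x [-19.3 -17.3  -0.3] y [-66.  -7.]
scene 25 36 x [-16.7 -15.3  -0.2] y [-66.  60.]
scene 35 38 x [-14.7 -13.   -5. ] y [-66.  60.]
scene 45 35 x [-12.2 -10.6  -2.7] y [-66.  50.]
scene 55 54 x [-10.3  -8.1   7.9] y [-67.  41.]
scene 65 42 x [-8.1 -6.1 -3. ] y [-66.  36.]
scene 75 39 x [-5.1 -3.6  1.9] y [-66.  54.]
scene 85 43 x [-3.7 -2.  -0.2] y [-65.  52.]
scene 95 61 x [-8.6  0.2  3.2] y [-66.  45.]
scene 105 98 x [-13.7   2.3   4.6] y [-66.  58.]
scene 115 424 x [-8.1 31.6 44.1] y [-66.  61.]
scene 125 409 x [-17.8  14.4  29.9] y [-65.  61.]
scene 135 11 x [-24.6 -23.  -21.1] y [-60.  53.]
top 5 34 x [-20.4 -19.3 -18. ] y [-57.  61.]
top 15 41 x [-18.3 -17.  -15.5] y [-55.  61.]
top 25 31 x [-16.  -14.8 -11.9] y [-54.  65.]
top 35 23 x [-13.6 -12.4 -11.6] y [-52.  61.]
top 45 24 x [-11.4 -10.3  -9.1] y [-50.  62.]
top 55 28 x [-8.7 -7.4  7.9] y [-34.  68.]
top 65 22 x [-6.8 -5.5 -4.2] y [-46.  63.]
top 75 22 x [-4.6 -3.2 -2.1] y [-44.  63.]
top 85 24 x [-2.  -1.   2.5] y [-42.  64.]
top 95 97 x [-19.7  -0.8   2. ] y [-62.  59.]
top 105 87 x [-12.2   2.7   4.5] y [-56.  55.]
top 115 541 x [-5.9 30.3 44.4] y [-63.  62.]
top 125 338 x [-20.2  13.1  27.9] y [-62.  62.]
top 135 6 x [-24.6 -23.3 -21.4] y [-57.  60.]
```

View pics/fc.png

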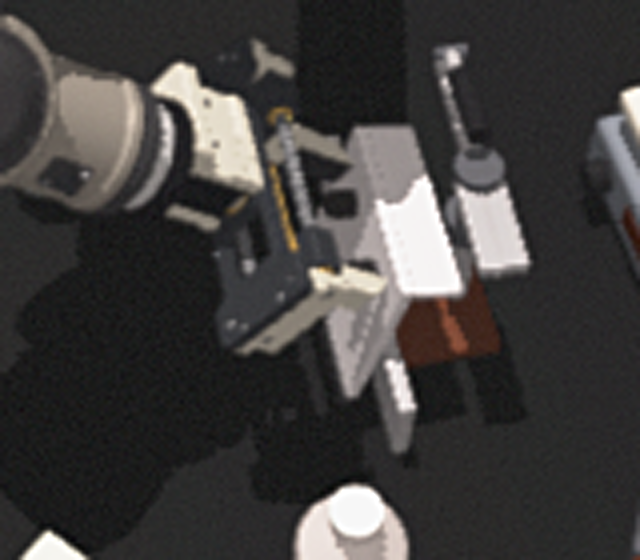

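The picture shows the shield on edge, leaning over the back-stop. Its lower edge, from (355,390), is out from the stop. The depth fit puts the foot about 11 mm out with 0.21 rad of over-lean, resting on the stop's top edge. I'll retreat, go low, and push the foot in, which should square it up.

```bash
python3 -m inch '[{"hand":86,"x":-12,"y":0,"z":-14,"rx":0,"ry":0,"rz":0},{"hand":86,"x":-14,"y":0,"z":-17,"rx":0,"ry":0,"rz":0},{"hand":86,"x":-14,"y":0,"z":-17,"rx":0,"ry":0,"rz":0},{"hand":86,"x":0,"y":0,"z":0,"rx":0,"ry":0,"rz":0}]'
python3 - <<'E'
from h import *
go(*lev(-70,106,.87,y=-2,off=28))
go(*lev(-70,14,.87,y=-2,off=28))
go(*lev(-30,14,.87,y=-2,off=28))
E
python3 sh.py
```

```text
clock: 28.98
position: [0.5649, 0.0113, 0.0857]
ee_rot: [-1.78, -1.648, -0.831]
contact_force: [0.2, 0.8, -0.2]
opening: 0.0858
gripper_force: 0.0
t 28.975 tcp [564.9  11.3  85.7] F [ 0.2  0.8 -0.2] op 0.0858 q [-0.56  0.74  1.56  0.76  1.41 -0.84]
  tool shift [ 1.7  1.2 -1.4] turn [ 0.004 -0.     0.002]
t 28.975 tcp [564.9  11.3  85.7] F [ 0.2  0.8 -0.2] op 0.0858 q [-0.56  0.74  1.56  0.76  1.41 -0.84]
  tool shift [-68.6   0.9  57.9] turn [ 0.004 -0.     0.002]
t 28.975 tcp [564.9  11.3  85.7] F [ 0.2  0.8 -0.2] op 0.0858 q [-0.56  0.74  1.56  0.76  1.41 -0.84]
  tool shift [-42.8   0.8  88.5] turn [ 0.004 -0.     0.002]
tip [-73.08415852  -0.63889411 106.33083031]
1075 [[-116.4, -66.1, 67.9], [-92.9, -64.0, 78.1], [7.0, -9.2, 124.2], [36.7, 56.6, 137.0], [39.4, 62.2, 145.6]]
```

```bash
python3 -m inch '[{"hand":86,"x":-17.2,"y":0.2,"z":14.5,"rx":0.004,"ry":0,"rz":0.002},{"hand":86,"x":-17.2,"y":0.2,"z":14.5,"rx":0,"ry":0,"rz":0},{"hand":86,"x":-17.2,"y":0.2,"z":14.5,"rx":0,"ry":0,"rz":0},{"hand":86,"x":-17,"y":0.3,"z":14.4,"rx":0,"ry":0,"rz":0},{"hand":86,"x":0,"y":0,"z":0,"rx":0,"ry":0,"rz":0}]'
python3 -m inch '[{"hand":86,"x":6.4,"y":0,"z":7.6,"rx":0,"ry":0,"rz":0},{"hand":86,"x":6.4,"y":0,"z":7.6,"rx":0,"ry":0,"rz":0},{"hand":86,"x":6.4,"y":0,"z":7.6,"rx":0,"ry":0,"rz":0},{"hand":86,"x":4,"y":0,"z":4.7,"rx":0,"ry":0,"rz":0},{"hand":86,"x":0,"y":0,"z":0,"rx":0,"ry":0,"rz":0}]'
cat > up.py <<'E'
from h import *
go(*lev(-14,14,.87,y=-2,off=28))
for n in('scene','top'):
    p,d,W,c=snap(n);q=W.reshape(-1,3)*1000;r=np.c_[(q-O)@rx,(q-O)@ry,q[:,2]];b=p.reshape(-1,3).astype(int).min(1)
    o=[]
    for z0 in range(10,120,20):
        k=(r[:,2]>z0)&(r[:,2]<z0+8)&(r[:,0]>-26)&(r[:,0]<20)&(abs(r[:,1])<68)&(b>60)
        if k.sum()>8: o.append((z0+4,np.median(r[k][:,0]).round(1)))
    k=(r[:,2]>112)&(r[:,2]<134)&(r[:,0]>-10)&(r[:,0]<50)&(abs(r[:,1])<75)&(b>100)
    print(n,o,'rim',cv2.minAreaRect(r[k][:,:2].astype(np.float32)),np.percentile(r[k],[1,99],axis=0).round(0).tolist())
E
python3 up.py
```

```text
clock: 29.65
position: [0.5643, 0.0148, -0.006]
ee_rot: [-1.774, -1.644, -0.823]
contact_force: [-0.7, 0.5, 1.0]
opening: 0.0857
gripper_force: 0.0
clock: 30.28
position: [0.568, 0.0505, -0.0037]
ee_rot: [-1.774, -1.649, -0.825]
contact_force: [0.4, 0.0, 1.0]
opening: 0.0862
gripper_force: 0.0
t 30.275 tcp [568.   50.5  -3.7] F [0.4 0.  1. ] op 0.0862 q [-0.5   0.87  1.61  0.82  1.25 -0.94]
  tool shift [10.4  1.3 13. ] turn [-0.004 -0.001  0.002]
scene [(14, np.float64(-19.1)), (34, np.float64(-14.4)), (54, np.float64(-9.9)), (74, np.float64(-5.6)), (94, np.float64(-1.1)), (114, np.float64(3.7))] rim ((24.125579833984375, -1.1489181518554688), (43.22288513183594, 132.627685546875), 0.0035108875017613173) [[3.0, -66.0, 113.0], [45.0, 63.0, 131.0]]
top [(14, np.float64(-18.3)), (34, np.float64(-14.0)), (54, np.float64(-9.0)), (74, np.float64(-4.6)), (94, np.float64(-0.3)), (114, np.float64(4.2))] rim ((24.69090461730957, -0.9464797973632812), (43.27754592895508, 129.71485900878906), 0.10848953574895859) [[4.0, -65.0, 114.0], [46.0, 63.0, 131.0]]
```

```bash
python3 -m inch '[{"hand":86,"x":1.9,"y":0.5,"z":2.9,"rx":0,"ry":0,"rz":0},{"hand":86,"x":2.3,"y":0.5,"z":3.1,"rx":0,"ry":0,"rz":0},{"hand":86,"x":2.3,"y":0,"z":3,"rx":0,"ry":0,"rz":0},{"hand":86,"x":0,"y":0,"z":0,"rx":0,"ry":0,"rz":0}]'
python3 up.py
python3 -m inch '[{"hand":86,"x":1.3,"y":0,"z":1.6,"rx":0,"ry":0,"rz":0},{"hand":86,"x":1.3,"y":0,"z":1.6,"rx":0,"ry":0,"rz":0},{"hand":86,"x":0,"y":0,"z":0,"rx":0,"ry":0,"rz":0}]'
python3 up.py
```

```text
clock: 30.88
position: [0.5701, 0.0606, -0.0049]
ee_rot: [-1.776, -1.648, -0.825]
contact_force: [0.5, -2.7, -1.7]
opening: 0.0856
gripper_force: 1.2
t 30.875 tcp [570.1  60.6  -4.9] F [ 0.5 -2.7 -1.7] op 0.0856 q [-0.48  0.87  1.61  0.83  1.24 -0.94]
  tool shift [ 4.8 -0.1  4.4] turn [-0.002  0.     0.001]
scene [(14, np.float64(-13.8)), (34, np.float64(-11.7)), (54, np.float64(-9.2)), (74, np.float64(-6.5)), (94, np.float64(-4.1)), (114, np.float64(-1.8))] rim ((18.536701202392578, -1.562530517578125), (131.5631866455078, 42.933406829833984), 89.74248504638672) [[-2.0, -66.0, 114.0], [39.0, 62.0, 133.0]]
top [(54, np.float64(-8.4)), (74, np.float64(-6.2)), (94, np.float64(-3.7)), (114, np.float64(-1.1))] rim ((19.334447860717773, -1.0230789184570312), (130.42953491210938, 42.11225128173828), 89.92262268066406) [[-1.0, -65.0, 114.0], [40.0, 56.0, 132.0]]
clock: 31.35
position: [0.57, 0.0653, -0.0048]
ee_rot: [-1.775, -1.648, -0.825]
contact_force: [-0.6, -2.1, -0.9]
opening: 0.0863
gripper_force: 1.0
t 31.35 tcp [570.   65.3  -4.8] F [-0.6 -2.1 -0.9] op 0.0863 q [-0.48  0.87  1.62  0.84  1.24 -0.94]
  tool shift [1.7 0.3 0.8] turn [-0.003 -0.001  0.001]
scene [(14, np.float64(-7.7)), (34, np.float64(-16.2)), (54, np.float64(-8.0)), (74, np.float64(-8.2)), (94, np.float64(-8.3)), (114, np.float64(-8.3))] rim ((11.576420783996582, -1.6939315795898438), (41.71651077270508, 131.19891357421875), 0.08937916159629822) [[-9.0, -66.0, 113.0], [31.0, 61.0, 134.0]]
top [(34, np.float64(-21.2)), (74, np.float64(-7.8))] rim ((11.979376792907715, -10.2335205078125), (40.221282958984375, 111.4198989868164), 0.10644637048244476) [[-8.0, -65.0, 118.0], [32.0, 39.0, 133.0]]
```

Underside at x = −8.0 ± 0.3 mm at every height: the shield is upright, flush and centred (y ≈ −1.5). Retreating gently.

```bash
python3 -m inch '[{"hand":86,"x":-2,"y":0,"z":-2.4,"rx":0,"ry":0,"rz":0},{"hand":86,"x":-3,"y":0,"z":-3.6,"rx":0,"ry":0,"rz":0},{"hand":86,"x":-5,"y":0,"z":-6,"rx":0,"ry":0,"rz":0},{"hand":86,"x":0,"y":0,"z":0,"rx":0,"ry":0,"rz":0}]'
python3 up.py
python3 -m inch '[{"hand":86,"x":-6.5,"y":0,"z":-7.6,"rx":0,"ry":0,"rz":0},{"hand":86,"x":-13,"y":0,"z":-15,"rx":0,"ry":0,"rz":0},{"hand":86,"x":-20,"y":0,"z":-23,"rx":0,"ry":0,"rz":0},{"hand":86,"x":0,"y":0,"z":-30,"rx":0,"ry":0,"rz":0},{"hand":86,"x":0,"y":0,"z":-40,"rx":0,"ry":0,"rz":0}]'
python3 up.py
```

```text
clock: 31.95
position: [0.5692, 0.0486, -0.0047]
ee_rot: [-1.776, -1.647, -0.826]
contact_force: [0.1, 0.2, 0.1]
opening: 0.0859
gripper_force: 0.0
t 31.95 tcp [569.2  48.6  -4.7] F [0.1 0.2 0.1] op 0.0859 q [-0.5   0.88  1.6   0.82  1.25 -0.94]
  tool shift [12.4 -0.1 13.7] turn [-0.002 -0.001  0.001]
scene [(14, np.float64(-7.9)), (34, np.float64(-8.1)), (54, np.float64(-8.1)), (74, np.float64(-8.2)), (94, np.float64(-8.2)), (114, np.float64(-8.3))] rim ((10.927454948425293, -1.0646820068359375), (40.39986801147461, 131.7294921875), 0.4365711212158203) [[-9.0, -66.0, 114.0], [31.0, 62.0, 134.0]]
top [(114, np.float64(-8.0))] rim ((11.933650970458984, -1.124053955078125), (40.45356369018555, 129.85667419433594), 0.11591941118240356) [[-8.0, -64.0, 118.0], [32.0, 61.0, 133.0]]
clock: 32.67
position: [0.5599, -0.0659, 0.0395]
ee_rot: [-1.776, -1.646, -0.824]
contact_force: [-0.3, -0.4, 0.2]
opening: 0.0862
gripper_force: 0.0
t 32.675 tcp [559.9 -65.9  39.5] F [-0.3 -0.4  0.2] op 0.0862 q [-0.67  0.86  1.46  0.69  1.45 -0.91]
  tool shift [ 52.5   0.8 130.1] turn [-0.004 -0.001 -0.   ]
scene [(14, np.float64(-8.0)), (34, np.float64(-8.2)), (54, np.float64(-8.1)), (74, np.float64(-8.2)), (94, np.float64(-8.3)), (114, np.float64(-8.3))] rim ((11.353449821472168, -1.6955490112304688), (40.94173812866211, 131.3596649169922), 0.1277940273284912) [[-9.0, -66.0, 114.0], [31.0, 62.0, 134.0]]
top [(14, np.float64(-7.8)), (54, np.float64(-7.8)), (74, np.float64(-7.8)), (94, np.float64(-8.4)), (114, np.float64(-7.9))] rim ((11.860748291015625, -0.600860595703125), (129.65357971191406, 40.28311538696289), 89.99404907226562) [[-8.0, -64.0, 118.0], [31.0, 63.0, 133.0]]
```

The shield stands freely. Next I measure the crank and handle.

```bash
cat > cr.py <<'E'
from h import *
sp=O+70*rx
def crank(show=1):
    A=[]
    for n in('top','scene'):
        p,d,W,c=snap(n);q=W.reshape(-1,3)*1000;b=p.reshape(-1,3).astype(int)
        rr=np.hypot(q[:,0]-sp[0],q[:,1]-sp[1]);k=(q[:,2]>125)&(rr<100)
        cat=k&(q[:,2]<151)&(b.min(1)>110)&(rr>28)&(rr<75)
        hg=k&(q[:,2]>160)&(b.max(1)<95)
        oth=k&(q[:,2]>156)&(rr>60)
        for nm,m in(('catch',cat),('grip',hg)):
            if m.sum()<8: print(n,nm,m.sum());continue
            m0=q[m].mean(0);u,s,vt=np.linalg.svd(q[m]-m0,full_matrices=False);print(n,nm,m.sum(),m0.round(1),'dir',vt[0].round(3),'z',np.percentile(q[m][:,2],[2,98]).round(0),'catch-ang' if nm=='catch' else '',np.round(np.arctan2(*( (-(m0-sp)@rx),(-(m0-sp)@ry)))*-1+0,3) if nm=='catch' else '')
crank()
a=-np.array([.9945,-.1045,0])
y=np.array([.1045,.9945,0])
E
python3 - <<'E'
from cr import *
P,R,s=tool();print('up 200 in tool axes',(R.T@[0,0,200]).round(1))
hinge=sp+84*a
g=hinge-60*a+[0,0,165+6]
print('hinge',hinge,'grip',g)
Rn=mat(y,[0,0,-1]);go(g+[0,0,70-28],Rn)
E
```

```text
top catch 684 [583.2  90.6 135. ] dir [-0.891 -0.425 -0.16 ] z [126. 150.] catch-ang -1.244
top grip 146 [535.1 132.7 176.6] dir [-0.982  0.129 -0.136] z [169. 183.]  
scene catch 614 [586.5  90.6 136.6] dir [0.882 0.442 0.164] z [128. 151.] catch-ang -1.167
scene grip 129 [539.5 131.5 177.3] dir [ 0.99  -0.1    0.098] z [167. 184.]  
up 200 in tool axes [ 1.529e+02 -1.000e-01 -1.289e+02]
hinge [489.752 138.368   0.   ] grip [549.422 132.098 171.   ]
t 32.875 tcp [560.6 -65.5  39.5] F [-0.1  1.6  0.1] op 0.0858 q [-0.67  0.85  1.46  0.69  1.45 -0.91]
  tool shift [259.1 -26.1  38.1] turn [ 0.667 -0.687 -1.435]
```

```bash
python3 -m inch '[{"hand":44,"x":38,"y":0,"z":-32,"rx":0,"ry":0,"rz":0},{"hand":44,"x":38,"y":0,"z":-32,"rx":0,"ry":0,"rz":0},{"hand":44,"x":38,"y":0,"z":-32,"rx":0,"ry":0,"rz":0},{"hand":44,"x":38,"y":0,"z":-32,"rx":0,"ry":0,"rz":0},{"hand":44,"x":0,"y":0,"z":0,"rx":0.067,"ry":-0.069,"rz":-0.1435}]'
python3 -m inch '[{"hand":44,"x":0,"y":0,"z":0,"rx":0.067,"ry":-0.069,"rz":-0.1435},{"hand":44,"x":0,"y":0,"z":0,"rx":0.067,"ry":-0.069,"rz":-0.1435},{"hand":44,"x":0,"y":0,"z":0,"rx":0.067,"ry":-0.069,"rz":-0.1435},{"hand":44,"x":0,"y":0,"z":0,"rx":0.067,"ry":-0.069,"rz":-0.1435},{"hand":44,"x":0,"y":0,"z":0,"rx":0.067,"ry":-0.069,"rz":-0.1435}]'
python3 -m inch '[{"hand":44,"x":0,"y":0,"z":0,"rx":0.067,"ry":-0.069,"rz":-0.1435},{"hand":44,"x":0,"y":0,"z":0,"rx":0.067,"ry":-0.069,"rz":-0.1435},{"hand":44,"x":0,"y":0,"z":0,"rx":0.067,"ry":-0.069,"rz":-0.1435},{"hand":44,"x":0,"y":0,"z":0,"rx":0.067,"ry":-0.069,"rz":-0.1435},{"hand":44,"x":0,"y":0,"z":0,"rx":0,"ry":0,"rz":0}]'
python3 - <<'E'
from h import *
go(np.array([549.4,131.3,162+50-28]),mat([.1045,.9945,0],[0,0,-1]))
E
```

```text
clock: 33.5
position: [0.5607, -0.0646, 0.2402]
ee_rot: [-1.671, -1.85, -0.77]
contact_force: [0.5, -0.4, -1.4]
opening: 0.0454
gripper_force: 0.0
clock: 34.12
position: [0.5605, -0.0633, 0.2369]
ee_rot: [-0.949, -2.694, -0.394]
contact_force: [0.1, 0.4, 0.8]
opening: 0.0438
gripper_force: 0.0
clock: 34.75
position: [0.5597, -0.0621, 0.2378]
ee_rot: [-0.157, -3.135, 0.004]
contact_force: [0.8, 0.5, 0.8]
opening: 0.0443
gripper_force: 0.0
t 34.75 tcp [559.7 -62.1 237.8] F [0.8 0.5 0.8] op 0.0443 q [-0.24  0.39  1.34 -0.    1.41 -1.71]
  tool shift [ 29.5 191.5  53.4] turn [-0.003 -0.002  0.004]
```

```bash
python3 -m inch '[{"hand":44,"x":6,"y":38,"z":0,"rx":0,"ry":0,"rz":0.004},{"hand":44,"x":6,"y":38,"z":0,"rx":0,"ry":0,"rz":0},{"hand":44,"x":6,"y":38,"z":0,"rx":0,"ry":0,"rz":0},{"hand":44,"x":6,"y":38,"z":0,"rx":0,"ry":0,"rz":0},{"hand":44,"x":5.5,"y":39,"z":0,"rx":0,"ry":0,"rz":0}]'
python3 -m inch '[{"hand":44,"x":0,"y":0,"z":20,"rx":0,"ry":0,"rz":0},{"hand":44,"x":0,"y":0,"z":0,"rx":0,"ry":0,"rz":0}]'
python3 - <<'E'
from h import *
go(np.array([549.4,131.3,162-28]),mat([.1045,.9945,0],[0,0,-1]))
p,d,W,c=snap('wrist','w12.png');q=W.reshape(-1,3)*1000;b=p.reshape(-1,3).astype(int)
k=(q[:,2]>160)&(q[:,2]<190)&(q[:,0]>470)&(q[:,0]<580)&(abs(q[:,1]-133)<20)
print(k.sum())
for x0 in range(480,580,10):
    m=k&(q[:,0]>x0)&(q[:,0]<x0+10)
    if m.sum()>5: print(x0+5,m.sum(),'y',np.percentile(q[m][:,1],[3,97]).round(1),'z',np.percentile(q[m][:,2],[50,95]).round(1))
k=(q[:,2]>124)&(q[:,2]<137)&(abs(q[:,0]-568)<75)&(abs(q[:,1]-70)<40);print('rim',k.sum(),np.percentile(q[k],[1,99],axis=0).round(0))
E
```

```text
clock: 35.38
position: [0.5514, 0.1298, 0.2366]
ee_rot: [-0.173, -3.133, 0.004]
contact_force: [0.6, 0.3, 0.3]
opening: 0.0439
gripper_force: 0.0
clock: 35.62
position: [0.5505, 0.1289, 0.2153]
ee_rot: [-0.17, -3.13, 0.005]
contact_force: [-0.1, -0.5, 0.1]
opening: 0.0439
gripper_force: 0.0
t 35.625 tcp [550.5 128.9 215.3] F [-0.1 -0.5  0.1] op 0.0439 q [ 0.1   0.41  1.37 -0.    1.37 -1.37]
  tool shift [ 0.9  2.6 81.3] turn [-0.004 -0.006 -0.004]
2180
485 96 y [127.9 146.1] z [168.3 170. ]
495 323 y [127.7 146.1] z [169.6 170.9]
505 190 y [130.5 140.1] z [170.7 173.3]
515 290 y [127.3 141.7] z [174.4 176.4]
525 287 y [126.1 140.8] z [175.8 177.6]
535 285 y [125.  139.8] z [177.1 178.9]
545 284 y [123.8 138.7] z [178.3 179.9]
555 273 y [122.7 137.3] z [179.6 181.6]
565 152 y [121.9 136.1] z [180.6 182.2]
rim 3670 [[507.  52. 126.]
 [602.  93. 131.]]
```

```bash
python3 -m inch '[{"hand":44,"x":0.9,"y":2,"z":28,"rx":0,"ry":0,"rz":0},{"hand":44,"x":0,"y":0,"z":28,"rx":0,"ry":0,"rz":0},{"hand":44,"x":0,"y":0,"z":20,"rx":0,"ry":0,"rz":0},{"hand":44,"x":0,"y":0,"z":9,"rx":0,"ry":0,"rz":0},{"hand":44,"x":0,"y":0,"z":0,"rx":0,"ry":0,"rz":0}]'
python3 -m inch '[{"hand":5,"x":0,"y":0,"z":0,"rx":0,"ry":0,"rz":0},{"hand":5,"x":0,"y":0,"z":0,"rx":0,"ry":0,"rz":0},{"hand":5,"x":0,"y":0,"z":0,"rx":0,"ry":0,"rz":0},{"hand":5,"x":0,"y":0,"z":0,"rx":0,"ry":0,"rz":0}]' 6
python3 - <<'E'
from h import *
P,R,s=tool();P*=1000;print(P.round(1),s['opening'],s['gripper_force'])
a=np.array([-.9935,.114,0]);a/=np.linalg.norm(a);h=np.array([489.8,137.3,0])
r=60;b0=.125;prev=None
bs=np.r_[b0,np.linspace(b0,1.5708,8)[1:]]
pts=np.array([h-a*r*np.cos(b)+[0,0,r*np.sin(b)] for b in bs])
print((np.diff(pts,axis=0)@R).round(1)); print('abs offset',pts[0]-P)
E
```

```text
clock: 36.3
position: [0.551, 0.1302, 0.1327]
ee_rot: [-0.169, -3.136, 0.005]
contact_force: [-0.4, -0.2, -0.2]
opening: 0.0442
gripper_force: 0.0
clock: 36.8
position: [0.551, 0.1305, 0.1329]
ee_rot: [0.167, 3.137, -0.006]
contact_force: [0.0, -1.2, 0.6]
opening: 0.0156
gripper_force: 6.0
[551.  130.5 132.9] 0.015584503023835319 6.019611731171608
[[  2.8  -0.  -12.1]
 [  5.2   0.  -11.2]
 [  7.4   0.   -9.9]
 [  9.3   0.   -8.2]
 [ 10.8   0.1  -6.1]
 [ 11.8   0.1  -3.8]
 [ 12.3   0.1  -1.3]]
abs offset [-2.01924690e+00  3.29736010e-02 -1.25457192e+02]
```

```bash
python3 -m inch '[{"hand":5,"x":2.8,"y":0,"z":-12.1,"rx":0,"ry":0,"rz":0},{"hand":5,"x":5.2,"y":0,"z":-11.2,"rx":0,"ry":0,"rz":0},{"hand":5,"x":7.4,"y":0,"z":-9.9,"rx":0,"ry":0,"rz":0},{"hand":5,"x":9.3,"y":0,"z":-8.2,"rx":0,"ry":0,"rz":0},{"hand":5,"x":0,"y":0,"z":0,"rx":0,"ry":0,"rz":0}]'
python3 -m inch '[{"hand":5,"x":10.8,"y":0.1,"z":-6.1,"rx":0,"ry":0,"rz":0},{"hand":5,"x":11.8,"y":0.1,"z":-3.8,"rx":0,"ry":0,"rz":0},{"hand":5,"x":12.3,"y":0.1,"z":-1.3,"rx":0,"ry":0,"rz":0},{"hand":5,"x":4,"y":0,"z":0,"rx":0,"ry":0,"rz":0},{"hand":5,"x":0,"y":0,"z":0,"rx":0,"ry":0,"rz":0}]'
python3 - <<'E'
from h import *
go([488,137.3,193])
for n in('wrist','scene','top'):
    p,d,W,c=snap(n,'h_%s.png'%n);q=W.reshape(-1,3)*1000;b=p.reshape(-1,3).astype(int)
    k=(b.max(1)<80)&(q[:,2]>172)&(q[:,2]<260)&(np.hypot(q[:,0]-490,q[:,1]-137)<30)
    print(n,k.sum(),[(z,np.median(q[k&(abs(q[:,2]-z)<6)],axis=0).round(1).tolist()) for z in range(180,250,12) if (k&(abs(q[:,2]-z)<6)).sum()>4])
E
```

```text
clock: 37.42
position: [0.5259, 0.1335, 0.1752]
ee_rot: [0.166, 3.136, -0.005]
contact_force: [-0.3, -2.0, 1.9]
opening: 0.0159
gripper_force: 6.0
clock: 38.05
position: [0.4872, 0.1381, 0.1857]
ee_rot: [-0.167, -3.137, 0.005]
contact_force: [-0.0, 0.3, 5.9]
opening: 0.0156
gripper_force: 6.0
t 38.05 tcp [487.2 138.1 185.7] F [-0.   0.3  5.9] op 0.0156 q [ 0.13  0.32  1.59 -0.    1.23 -1.34]
  tool shift [-0.9 -0.8 -7.3] turn 
wrist 1602 [(180, [487.2, 138.3, 185.1]), (192, [487.2, 138.4, 192.1]), (204, [487.8, 138.5, 204.3]), (216, [488.1, 138.1, 215.8]), (228, [480.1, 137.3, 225.7]), (240, [498.0, 136.7, 240.5])]
scene 146 [(192, [498.6, 135.4, 193.1]), (204, [499.5, 134.6, 204.0]), (216, [499.1, 135.5, 216.1]), (228, [499.7, 136.5, 230.2]), (240, [495.9, 139.5, 241.3])]
top 0 []
```

```bash
python3 -m inch '[{"hand":5,"x":3,"y":0,"z":-2,"rx":0,"ry":0,"rz":0},{"hand":5,"x":3,"y":0,"z":0,"rx":0,"ry":0,"rz":0},{"hand":5,"x":0,"y":0,"z":0,"rx":0,"ry":0,"rz":0}]'
cat > hd.py <<'E'
from h import *
go([488,137.3,193])
P=observe()['position']
for n in('wrist','scene'):
    p,d,W,c=snap(n);q=W.reshape(-1,3)*1000;b=p.reshape(-1,3).astype(int)
    k=(b.max(1)<80)&(q[:,2]>186)&(q[:,2]<234)&(np.hypot(q[:,0]-P[0]*1000,q[:,1]-P[1]*1000)<20)
    z=q[k];A=np.c_[z[:,2],np.ones(len(z))]
    for i in(0,1):
        co=np.polyfit(z[:,2],z[:,i],1);r=z[:,i]-np.polyval(co,z[:,2]);g=abs(r)<3*np.median(abs(r))+.3;print(n,'xy'[i],len(z),np.polyfit(z[g][:,2],z[g][:,i],1).round(3),end=' ')
    print()
E
python3 hd.py
```

```text
clock: 38.58
position: [0.482, 0.1385, 0.1867]
ee_rot: [-0.167, -3.137, 0.005]
contact_force: [4.6, -0.1, -3.8]
opening: 0.0155
gripper_force: 6.0
t 38.575 tcp [482.  138.5 186.7] F [ 4.6 -0.1 -3.8] op 0.0155 q [ 0.13  0.31  1.6  -0.    1.23 -1.33]
  tool shift [-6.1 -0.6 -6.3] turn 
wrist x 726 [-2.74000e-01  5.40551e+02] wrist y 726 [2.80000e-02 1.32649e+02] 
scene x 82 [-3.80000e-02  5.03798e+02] scene y 82 [1.10000e-02 1.34202e+02]
```

```bash
python3 -m inch '[{"hand":30,"x":0,"y":0,"z":0,"rx":0,"ry":0,"rz":0},{"hand":30,"x":0,"y":0,"z":0,"rx":0,"ry":0,"rz":0},{"hand":30,"x":-7,"y":0,"z":0,"rx":0,"ry":0,"rz":0},{"hand":30,"x":0,"y":0,"z":0,"rx":0,"ry":0,"rz":0}]'
python3 hd.py
python3 -m inch '[{"hand":5,"x":0,"y":0,"z":0,"rx":0,"ry":0,"rz":0},{"hand":5,"x":0,"y":0,"z":0,"rx":0,"ry":0,"rz":0},{"hand":5,"x":0,"y":0,"z":0,"rx":0,"ry":0,"rz":0}]' 12
python3 - <<'E'
from h import *
P,R,s=tool();P=P*1000
sp=O+70*rx
print(P,'radius',np.linalg.norm((P-sp)[:2]),'sp',sp)
v=P-sp; ang=np.arctan2(-(v@-rx)*1, v@ry);print('crank angle',ang)
n=11;tot=1.571-ang+.02;dth=tot/n
u=v.copy();u[2]=0;u*=84.0/np.linalg.norm(u)
Rs=Ro.from_rotvec([0,0,-dth]).as_matrix()
print('n',n,'dth',dth,'step tool',(R.T@(Rs@u-u)).round(2))
E
```

```text
clock: 39.17
position: [0.4891, 0.1377, 0.1872]
ee_rot: [-0.167, -3.137, 0.005]
contact_force: [0.4, 0.4, 0.4]
opening: 0.03
gripper_force: 0.0
t 39.175 tcp [489.1 137.7 187.2] F [0.4 0.4 0.4] op 0.03 q [ 0.13  0.32  1.59 -0.    1.24 -1.34]
  tool shift [ 1.1 -0.5 -5.8] turn 
wrist x 1036 [-2.40000e-02  4.90603e+02] wrist y 1036 [5.00000e-03 1.37347e+02] 
scene x 97 [5.00000e-03 4.94813e+02] scene y 97 [1.04000e-01 1.15597e+02] 
clock: 39.65
position: [0.4886, 0.1378, 0.1873]
ee_rot: [-0.167, -3.137, 0.005]
contact_force: [0.1, -0.6, 0.1]
opening: 0.0154
gripper_force: 12.0
[488.56591184 137.77677822 187.2579515 ] radius 85.11870799825446 sp [573.29 129.59   0.  ]
crank angle 0.019250939485480973
n 11 dth 0.14288627822859265 step tool [-0.74 11.97 -0.04]
```

```bash
python3 -m inch '[{"hand":5,"x":-0.74,"y":12,"z":0,"rx":0,"ry":0,"rz":0.143},{"hand":5,"x":-0.74,"y":12,"z":0,"rx":0,"ry":0,"rz":0.143},{"hand":5,"x":-0.74,"y":12,"z":0,"rx":0,"ry":0,"rz":0.143},{"hand":5,"x":-0.74,"y":12,"z":0,"rx":0,"ry":0,"rz":0.143},{"hand":5,"x":0,"y":0,"z":0,"rx":0,"ry":0,"rz":0}]'
python3 - <<'E'
from h import *
P,R,s=tool();P=P*1000;sp=O+70*rx;v=P-sp
print('radius',np.linalg.norm(v[:2]),'crank',np.arctan2(v@rx,v@ry),'tool y',R[:,1].round(3))
ang=np.arctan2(v@rx,v@ry)
for k in (1,2,3,4,5,6,7):
    pass
u=84.5*(np.cos(ang)*ry+np.sin(ang)*rx);print('to circle',(R.T@(sp+u-P)*[1,1,0]).round(2))
E
```

```text
clock: 40.28
position: [0.5072, 0.1821, 0.1872]
ee_rot: [1.042, 2.962, -0.004]
contact_force: [3.2, -0.9, 0.2]
opening: 0.0151
gripper_force: 12.0
radius 84.40532554346557 crank 0.5944142365850698 tool y [ 0.626  0.78  -0.002]
to circle [0.61 0.38 0.  ]
```

Tracking well: 0.59 rad at radius 84.4. I'll crank the remaining ~1 rad plus a little over-travel onto the stop.

```bash
python3 -m inch '[{"hand":5,"x":-0.6,"y":12,"z":0,"rx":0,"ry":0,"rz":0.143},{"hand":5,"x":-0.74,"y":12,"z":0,"rx":0,"ry":0,"rz":0.143},{"hand":5,"x":-0.74,"y":12,"z":0,"rx":0,"ry":0,"rz":0.143},{"hand":5,"x":-0.74,"y":12,"z":0,"rx":0,"ry":0,"rz":0.143},{"hand":5,"x":0,"y":0,"z":0,"rx":0,"ry":0,"rz":0}]'
python3 -m inch '[{"hand":5,"x":-0.74,"y":12,"z":0,"rx":0,"ry":0,"rz":0.143},{"hand":5,"x":-0.74,"y":12,"z":0,"rx":0,"ry":0,"rz":0.143},{"hand":5,"x":-0.5,"y":11.5,"z":0,"rx":0,"ry":0,"rz":0.13},{"hand":5,"x":0,"y":0,"z":0,"rx":0,"ry":0,"rz":0}]'
python3 - <<'E'
from h import *
P,R,s=tool();P=P*1000;sp=O+70*rx;v=P-sp
print('radius',np.linalg.norm(v[:2]),'crank',np.arctan2(v@rx,v@ry),'tool y',R[:,1].round(3),'torque',s['ft_torque'])
E
```

```text
clock: 40.9
position: [0.5453, 0.2093, 0.1872]
ee_rot: [1.833, 2.549, -0.004]
contact_force: [1.7, 0.4, 2.6]
opening: 0.0157
gripper_force: 12.0
clock: 41.4
position: [0.5802, 0.2136, 0.1872]
ee_rot: [2.319, 2.117, -0.003]
contact_force: [1.6, 0.8, 2.7]
opening: 0.0151
gripper_force: 12.0
radius 84.283678972773 crank 1.5753234366055124 tool y [ 0.996 -0.091  0.   ] torque [ 0.17903296 -0.13939248  0.01431706]
```

```bash
python3 -m inch '[{"hand":5,"x":-0.1,"y":3,"z":0,"rx":0,"ry":0,"rz":0.03},{"hand":5,"x":0,"y":2,"z":0,"rx":0,"ry":0,"rz":0},{"hand":5,"x":0,"y":0,"z":0,"rx":0,"ry":0,"rz":0}]'
cat > ck.py <<'E'
from h import *
P,R,s=tool();P=P*1000;sp=O+70*rx;v=P-sp
print('radius',np.linalg.norm(v[:2]),'crank',np.arctan2(v@rx,v@ry))
for n in('top','scene'):
    p,d,W,c=snap(n,'z_%s.png'%n);q=W.reshape(-1,3)*1000;b=p.reshape(-1,3).astype(int)
    r=np.c_[(q-O)@rx,(q-O)@ry,q[:,2]]
    k=(r[:,2]>140)&(r[:,2]<152)&(b.min(1)>100)&(r[:,0]>-5)&(r[:,0]<50)&(abs(r[:,1])<40)
    print(n,k.sum(),cv2.minAreaRect(r[k][:,:2].astype(np.float32)) if k.sum()>5 else '')
    h=(r[:,2]>190)&(r[:,2]<240)&(abs(r[:,0]-154)<15)&(abs(r[:,1])<18)&(b.max(1)<90)
    if h.sum()>10: print('  handle',h.sum(),np.polyfit(r[h][:,2],r[h][:,0],1).round(3),np.polyfit(r[h][:,2],r[h][:,1],1).round(3),np.percentile(r[h],[2,98],axis=0).round(0).tolist())
E
python3 ck.py
```

```text
clock: 41.78
position: [0.5816, 0.2134, 0.1871]
ee_rot: [-2.352, -2.08, 0.012]
contact_force: [-10.3, 0.8, 7.2]
opening: 0.0156
gripper_force: 12.0
radius 84.19483774902534 crank 1.5930642767456853
top 233 ((24.816078186035156, -0.5530099868774414), (30.265241622924805, 50.33995819091797), 89.6805648803711)
scene 224 ((24.696369171142578, -1.5824394226074219), (31.691911697387695, 50.74460220336914), 89.52570343017578)
  handle 54 [-1.32000e-01  1.75375e+02] [  0.238 -52.383] [[145.0, -9.0, 192.0], [155.0, 16.0, 236.0]]
```

The stop is reached (10 N) and the catch lies square over the rim. Releasing and retreating straight up.

```bash
python3 -m inch '[{"hand":5,"x":0,"y":-2,"z":0,"rx":0,"ry":0,"rz":0},{"hand":40,"x":0,"y":0,"z":0,"rx":0,"ry":0,"rz":0},{"hand":40,"x":0,"y":0,"z":0,"rx":0,"ry":0,"rz":0},{"hand":40,"x":0,"y":0,"z":0,"rx":0,"ry":0,"rz":0},{"hand":40,"x":0,"y":0,"z":-10,"rx":0,"ry":0,"rz":0}]'
python3 -m inch '[{"hand":40,"x":0,"y":0,"z":-30,"rx":0,"ry":0,"rz":0},{"hand":40,"x":0,"y":0,"z":-40,"rx":0,"ry":0,"rz":0},{"hand":40,"x":0,"y":0,"z":-30,"rx":0,"ry":0,"rz":0},{"hand":40,"x":-45,"y":-45,"z":0,"rx":0,"ry":0,"rz":0},{"hand":40,"x":-45,"y":-45,"z":0,"rx":0,"ry":0,"rz":0}]'
python3 -m inch '[{"hand":40,"x":-40,"y":-40,"z":0,"rx":0,"ry":0,"rz":0},{"hand":40,"x":-40,"y":-40,"z":0,"rx":0,"ry":0,"rz":0},{"hand":40,"x":0,"y":0,"z":0,"rx":0,"ry":0,"rz":0}]'
python3 ck.py; python3 up.py
python3 -c "
import cv2
a=cv2.imread('pics/z_scene.png')[110:290,230:450];cv2.imwrite('pics/zc.png',cv2.resize(a,None,fx=3,fy=3,interpolation=cv2.INTER_CUBIC))"
```

```text
clock: 42.5
position: [0.5826, 0.2131, 0.1963]
ee_rot: [2.356, 2.077, -0.007]
contact_force: [-0.7, -0.0, -0.1]
opening: 0.0401
gripper_force: 0.0
clock: 43.12
position: [0.4837, 0.1363, 0.2976]
ee_rot: [2.353, 2.077, -0.003]
contact_force: [0.5, -0.8, 1.2]
opening: 0.0399
gripper_force: 0.0
clock: 43.5
position: [0.3928, 0.0663, 0.2989]
ee_rot: [2.356, 2.073, -0.003]
contact_force: [-0.1, -0.0, 0.1]
opening: 0.0399
gripper_force: 0.0
radius 191.23840391134553 crank -0.4141417075448283
top 232 ((24.73456573486328, -0.7002105712890625), (30.43626594543457, 50.52295684814453), 89.83708190917969)
  handle 39 [8.0000e-03 1.4641e+02] [-0.014  4.606] [[145.0, -6.0, 195.0], [155.0, 7.0, 239.0]]
scene 222 ((24.136707305908203, -1.0676727294921875), (50.8679313659668, 32.05662155151367), 2.7603845596313477)
  handle 81 [2.3000e-02 1.4431e+02] [-0.    -5.329] [[144.0, -9.0, 192.0], [157.0, 3.0, 238.0]]
t 43.6 tcp [395.4  67.6 298.6] F [-0.2  0.6  0.2] op 0.0398 q [-0.02  0.04  1.63 -0.    1.47  0.11]
  tool shift [ 22.4 173.  303. ] turn [ 0.024  0.873 -0.045]
scene [(14, np.float64(-8.3)), (34, np.float64(-8.1)), (54, np.float64(-8.1)), (74, np.float64(-8.1)), (94, np.float64(-8.1)), (114, np.float64(-8.3))] rim ((11.0789794921875, -1.4666748046875), (40.4677848815918, 131.56028747558594), 0.3716924786567688) [[-9.0, -66.0, 114.0], [31.0, 62.0, 134.0]]
top [(14, np.float64(-7.7)), (54, np.float64(-7.8)), (74, np.float64(-7.9)), (94, np.float64(-8.2)), (114, np.float64(-8.0))] rim ((11.77419662475586, -4.631168365478516), (40.3471794128418, 122.02885437011719), 0.29506903886795044) [[-8.0, -65.0, 116.0], [31.0, 54.0, 133.0]]
```

View pics/zc.png

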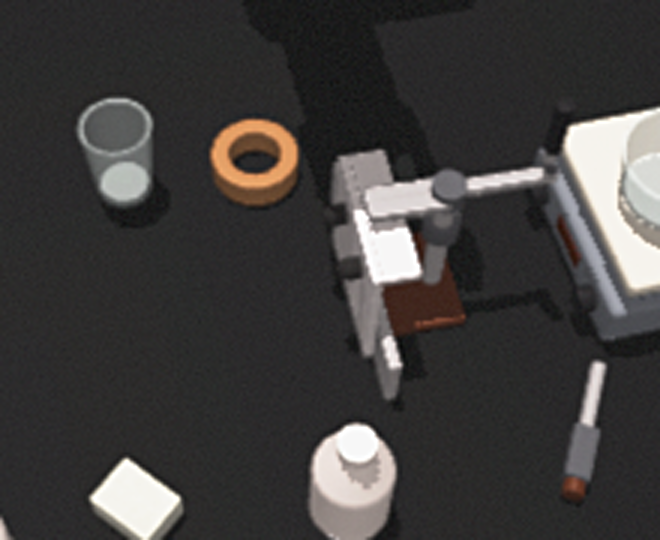

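The last view shows:
- **Shield:** upright against the stop at (375,260).
- **Catch:** over the rim at (400,200).
- **Handle:** upright at (562,130).
- **Ring:** flat at (255,160).
- **Bystanders in the crop:** where they were.

Handing in.

```bash
python3 -c "
from rig import *
print(finish_job())"
```

```text
the job is handed in; nothing more can be done
None
```

The job is handed in at about 44 s: the ring is flat and out of the way, the shield stands square and centred against the back-stop, the handle is up, and the catch is cranked to its stop over the rim.

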